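# Lock the pump bushings in the service block

## Task

Lock every bushing in the pump service block: turn it in its bore, without lifting it out, until its cross-hole lines up with the pin holes in the block walls, then take a long thin-shanked locking pin out of the parts bin and pass it from the front through block and bushing until its handle is against the block. There are three or four bushings; the bin also holds a pin that is too short and one that is too thick. Leave the pins let go and at rest, and do not disturb the bottle, the vial rack or the screwdriver.

Things in the scene. Friction and masses are not known exactly. Their poses are not given: they have to be found in the camera images.
- block: fixed aluminium block 52 (x) x 280 (y) x 58 mm high. Origin: centre of its underside; x within 0.2 rad of world +x, front is -x. 4 round bores 31.6 mm wide, open on top, at x = 0, y = -105, -35, 35, 105 mm, floor at z = 10 mm. At each bore a round 12 mm pin hole along x, centre z = 40 mm, through front wall (outer face x = -26 mm) and back wall (x = 26 mm), walls 10 mm. Pins enter from the front
- bushing1: steel bushing, 30 mm across, 54 mm high, loose in a bore; on top a flat tongue 28 long x 14 wide x 22 mm high . 12 mm square cross-hole along the LONG side of the tongue. Origin: centre of the cross-hole, 30 mm above the foot, 24 mm below the tongue, 46 mm below its top; z up, x along hole and tongue (either end serves). Turns lightly, stays where left; starts 0.45 to 1.57 rad off. May be absent
- bushing2: steel bushing, 30 mm across, 54 mm high, loose in a bore; on top a flat tongue 28 long x 14 wide x 22 mm high . 12 mm square cross-hole along the LONG side of the tongue. Origin: centre of the cross-hole, 30 mm above the foot, 24 mm below the tongue, 46 mm below its top; z up, x along hole and tongue (either end serves). Turns lightly, stays where left; starts 0.45 to 1.57 rad off. May be absent
- bushing3: steel bushing, 30 mm across, 54 mm high, loose in a bore; on top a flat tongue 28 long x 14 wide x 22 mm high . 12 mm square cross-hole along the LONG side of the tongue. Origin: centre of the cross-hole, 30 mm above the foot, 24 mm below the tongue, 46 mm below its top; z up, x along hole and tongue (either end serves). Turns lightly, stays where left; starts 0.45 to 1.57 rad off. May be absent
- bushing4: steel bushing, 30 mm across, 54 mm high, loose in a bore; on top a flat tongue 28 long x 14 wide x 22 mm high . 12 mm square cross-hole along the LONG side of the tongue. Origin: centre of the cross-hole, 30 mm above the foot, 24 mm below the tongue, 46 mm below its top; z up, x along hole and tongue (either end serves). Turns lightly, stays where left; starts 0.45 to 1.57 rad off. May be absent
- pin1: long locking pin: black handle 40 x 16 x 16 mm, steel shank 8 mm across, 60 mm long, last 8 mm tapered; 35 to 70 g. Origin: centre of the handle; x along the shank to the tip (80 mm away); shoulder at x = 20 mm. Starts in the bin, flat on its handle, level, axis 8 mm above the bin floor, x within 0.45 rad of world +x
- pin1_mid (a point): point on the axis of pin1, 46 mm from its origin towards the tip (26 mm beyond the shoulder): it lies at the centre of the bushing's cross-hole when the pin is pushed fully home
- pin2: long locking pin: black handle 40 x 16 x 16 mm, steel shank 8 mm across, 60 mm long, last 8 mm tapered; 35 to 70 g. Origin: centre of the handle; x along the shank to the tip (80 mm away); shoulder at x = 20 mm. Starts in the bin, flat on its handle, level, axis 8 mm above the bin floor, x within 0.45 rad of world +x
- pin2_mid (a point): point on the axis of pin2, 46 mm from its origin towards the tip (26 mm beyond the shoulder): it lies at the centre of the bushing's cross-hole when the pin is pushed fully home
- pin3: long locking pin: black handle 40 x 16 x 16 mm, steel shank 8 mm across, 60 mm long, last 8 mm tapered; 35 to 70 g. Origin: centre of the handle; x along the shank to the tip (80 mm away); shoulder at x = 20 mm. Starts in the bin, flat on its handle, level, axis 8 mm above the bin floor, x within 0.45 rad of world +x
- pin3_mid (a point): point on the axis of pin3, 46 mm from its origin towards the tip (26 mm beyond the shoulder): it lies at the centre of the bushing's cross-hole when the pin is pushed fully home
- pin4: long locking pin: black handle 40 x 16 x 16 mm, steel shank 8 mm across, 60 mm long, last 8 mm tapered; 35 to 70 g. Origin: centre of the handle; x along the shank to the tip (80 mm away); shoulder at x = 20 mm. Starts in the bin, flat on its handle, level, axis 8 mm above the bin floor, x within 0.45 rad of world +x
- pin4_mid (a point): point on the axis of pin4, 46 mm from its origin towards the tip (26 mm beyond the shoulder): it lies at the centre of the bushing's cross-hole when the pin is pushed fully home
- pin5: long locking pin: black handle 40 x 16 x 16 mm, steel shank 8 mm across, 60 mm long, last 8 mm tapered; 35 to 70 g. Origin: centre of the handle; x along the shank to the tip (80 mm away); shoulder at x = 20 mm. Starts in the bin, flat on its handle, level, axis 8 mm above the bin floor, x within 0.45 rad of world +x
- pin5_mid (a point): point on the axis of pin5, 46 mm from its origin towards the tip (26 mm beyond the shoulder): it lies at the centre of the bushing's cross-hole when the pin is pushed fully home
- stub1: look-alike with the same black handle (40 x 16 x 16 mm) but a shank only 22 mm long, 8 mm across: too short to pass the bushing. Origin at the centre of the handle, x towards the shank. Lies in the bin
- fat: look-alike with the same black handle but a shank 14 mm across and 30 mm long: too thick for the holes. Origin at the centre of the handle, x towards the shank. Lies in the bin
- nut1: steel hexagonal fitting, 22 mm across, 12 mm high, in the bin; origin at the centre of its underside
- nut2: steel hexagonal fitting, 22 mm across, 12 mm high, in the bin; origin at the centre of its underside
- bin: fixed grey plastic parts bin, open on top, 235 (x) x 280 (y) x 30 mm high outside, walls and floor 5 mm thick; origin at the centre of its underside, x within 0.15 rad of world +x
- bottle: bystander: amber bottle 60 mm across, 110 mm high, left of the work; origin at the centre of its underside
- vial_rack: bystander: white vial rack 70 x 120 x 46 mm, left of the work; origin at the centre of its underside
- screwdriver: bystander: screwdriver 160 mm long, lying beyond the block; origin near its middle
Mind the look-alikes: they are no part of the job. Leave any red look-alike of the bushing2 alone.

How it is judged:
By the outcome, as a careful person would: the job done as asked, in the order asked, and still so for the second after the job is handed in, with the robot touching nothing.
Of bushing1, bushing2, bushing3, bushing4 only 3 to 4 are there at a start; the rules pass over those that are not, and their reading is None.
At some moment in a run one of pin1, pin2, pin3, pin4, pin5 may be knocked a few centimetres aside while the robot is not near it.
Once in a run the grip may slacken for a moment while it holds something.
It also fails if it takes over 210 s, if anything falls off the work surface, if the arm or the gripper's body presses on something with over 40 N, if the wrist force passes 120 N, or if a joint passes its speed limit or range.

## Robot

A 7-joint arm with a two-finger parallel gripper is mounted at the origin on the work surface. World frame = base frame: x ahead of the robot, y to its left, z up, the work surface at z = 0. Lengths are in m, angles in rad, forces in N, time in s.
With the tool pointing down it reaches from about 0.35 to 0.775 m from the base axis. Payload 3.1 kg.
Tool frame: the origin (TCP) lies on the centre line of the jaws, within the pads' length; the fingertips stand 11 mm ahead of it and the grasp point (between the pads) lies 8 mm behind it; z points along the fingers, y is the direction in which the jaws open and shut (so a half turn about z gives the same grasp; the last joint's range is limited). The gripper opens to 85 mm and grips with 20 to 120 N. Pads are 22 mm wide; open, the fingers measure 114 mm over their backs; the gripper's body (76 mm by 85 mm) begins 54 mm behind the grasp point. The pads swing forward as they close: fully open they stand 13 mm farther back than shut.
Start: joints at [-1.2, 0.311, 0.014, 1.512, -0.004, 1.319, -0.027], TCP at [0.221, 0.504, 0.21] pointing down, gripper open.
Joint ranges: [-2.7, 2.7], [-0.3, 1.91], [-1.27, 1.3], [0.12, 2.57], [-1.44, 4.58], [0.2, 2.03], [-3.05, 3.05]. Speed limits (rad/s): [2.79, 2.79, 3.14, 3.14, 3.14, 3.14, 3.14].

## Interface

Orientations are given as a unit quaternion [w, x, y, z].
In Python, from station import observe, snapshot, camera_info, sign_off gives the robot as it stands.
- The arm moves only by the tool jog_arm, never from a script. Its argument "steps" is a list of rows, each an object with "travel": the shift along the world's x, y, z in m, a list of three; "rot": the turn, a rotation vector about the world's x, y, z in degrees, a list of three. A call has 1 to 20 rows; each row is the pose to reach, as a shift and turn from the pose commanded when the call began; what a row does not reach only later rows make up. A row lasts 1/10 s, in which the tool goes at most 50 mm and 8.59 degrees, less where a joint would pass 70% of its speed; a pose out of reach is approached as far as the arm can. A call with a gripper value outside its range is refused whole. "claw" is the closure, from 0 (fully open) to 1 (shut), set as the call begins (left out, the last holds). The fingers move at their own pace and stop on an object; "force" is the grip in N (left out, the last holds). Time passes only in rows, so rows that repeat a pose let the fingers close. It gives the time, the measured TCP pose, the force and the opening at its end, in the units of the state.
- observe(): the state, without advancing time (a new reading comes with each control period).
- snapshot(name): name is "scene" or "top" or "wrist"; returns (picture, depth): 384x512x3 uint8, red, green, blue; 384x512 float32, m along the optical axis (not along the pixel's ray), 0 where there is no reading.
- camera_info(name): a dict with "vertical_fov" (degrees; the focal length in pixels is half the picture's height over the tangent of half this angle, whatever the lens; pixels are square), "cx", "cy" (the principal point, pixels), "D" ([k1, k2, p1, p2, k3] as OpenCV has them; the pictures are not rectified), "rvec" (rotation vector, rad) and "tvec" (3), from world to camera coordinates, as OpenCV has them. Camera axes: x right, y down, z forward; pixel columns grow to the right and rows downward; lengths in m; the calibration is good to about 2 mm. A picture is of the moment at which its call begins: read the wrist's pose just before it. camera_info takes no time and is no camera call; for the wrist camera it gives the pose at the moment of the call.
- sign_off(): hands the job in, once; it reports no verdict.
The state is a dict: "t": time; "joints": joint angles; "qd": joint speeds; "joint_torque": joint torques, N m; "tcp_pos": TCP position; "eef_rot": TCP orientation; "force": force on the tool from outside, world axes, zero at the start; "torque": the same for the moment, N m; "width": finger opening in m.
Only numpy, scipy, OpenCV 4.12 (cv2) and the standard library are available. Lean on these libraries where they do the work, as an engineer would, in place of code of your own. Each camera call takes 0.05 s, during which the arm holds its last target.

## Working session

There is one attempt and no reset: what is moved stays moved. The work goes in short steps, Python scripts to look and compute and a tool call to move; the robot and the scene stay as the last step left them, time stands still between calls to the robot, and variables do not carry over. Pictures are saved under pics/ and viewed, and the job is handed in when it is done.

Besides the shell and the picture viewer there is one more tool, called after ">>>" as name(argument=value, ...) on one line, values as JSON. jog_arm: Moves the arm, as the interface text tells. Its arguments: {"type":"object","properties":{"steps":{"type":"array"},"claw":{"type":"number"},"force":{"type":"number"}},"required":["steps"]}

```bash
ls; mkdir -p pics; python3 - <<'E'
from station import *
import cv2,numpy as np
print(observe())
for n in("scene","top"):
    p,d=snapshot(n); cv2.imwrite(f"pics/{n}0.png",p[:,:,::-1]); np.savez(f"{n}0.npz",p=p,d=d); print(n,camera_info(n))
E
```

```text
pics
{'t': 0.0, 'joints': array([-1.1996833 ,  0.31171051,  0.01401926,  1.51300476, -0.00440355,
        1.31915113, -0.02721028]), 'qd': array([-3.42157094e-04, -1.66038886e-04,  8.54755857e-04, -1.09072587e-04,
        6.64167937e-05,  1.01360978e-03, -5.10644163e-04]), 'joint_torque': array([-1.54343675e-04, -3.79911411e+01,  1.45847602e-01, -2.30593514e+01,
        1.22343638e-02,  1.36991931e-02,  3.85382094e-06]), 'tcp_pos': array([0.22036001, 0.50312273, 0.20845058]), 'eef_rot': array([-1.81632615e-04,  2.04924375e-01,  9.78777167e-01, -1.10668007e-03]), 'force': array([-0.48169368, -0.00480924, -0.10251407]), 'torque': array([ 0.01356935, -0.02396797,  0.00256408]), 'width': 0.08548470009633488}
scene {'vertical_fov': 46.16056452441463, 'cx': 262.89929465257586, 'cy': 189.68521224548803, 'D': array([-0.13306271,  0.        ,  0.        ,  0.        ,  0.        ]), 'rvec': array([ 0.82669932,  2.55503042, -1.08459674]), 'tvec': array([ 0.41720584, -0.19948394,  1.52902273])}
top {'vertical_fov': 56.598525527608864, 'cx': 256.4993446369444, 'cy': 192.11531568112704, 'D': array([-0.02702603,  0.        ,  0.        ,  0.        ,  0.        ]), 'rvec': array([ 2.11567614, -2.15001593,  0.1656098 ]), 'tvec': array([0.05582976, 0.56653056, 0.8382836 ])}
```

View pics/scene0.png

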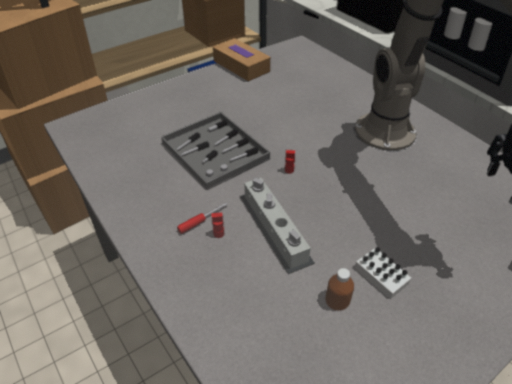

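View pics/top0.png

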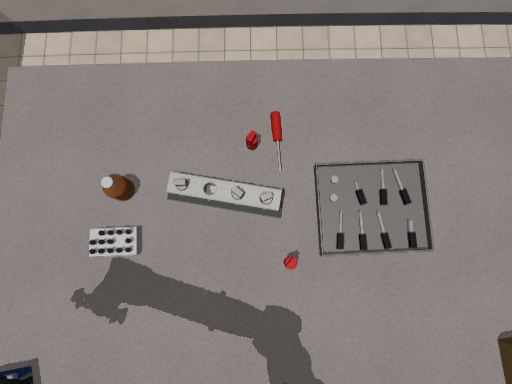

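```bash
cat > h.py <<'E'
from station import *
import cv2,numpy as np
from scipy.spatial.transform import Rotation as R
def K(ci):
    f=192/np.tan(np.radians(ci['vertical_fov'])/2)
    return np.array([[f,0,ci['cx']],[0,f,ci['cy']],[0,0,1]])
def ray(ci,px,z):
    px=np.asarray(px,float).reshape(-1,1,2)
    u=cv2.undistortPoints(px,K(ci),ci['D']).reshape(-1,2)
    M=cv2.Rodrigues(ci['rvec'])[0]; c=-M.T@ci['tvec']
    d=np.c_[u,np.ones(len(u))]@M
    return c+d*((z-c[2])/d[:,2])[:,None]
def proj(ci,P):
    return cv2.projectPoints(np.asarray(P,float).reshape(-1,1,3),ci['rvec'],ci['tvec'],K(ci),ci['D'])[0].reshape(-1,2)
def depthpts(ci,d):
    v,u=np.mgrid[0:384,0:512]; px=np.c_[u.ravel(),v.ravel()].astype(float).reshape(-1,1,2)
    n=cv2.undistortPoints(px,K(ci),ci['D']).reshape(-1,2)
    P=np.c_[n,np.ones(len(n))]*d.ravel()[:,None]
    M=cv2.Rodrigues(ci['rvec'])[0]
    return ((P-ci['tvec'])@M).reshape(384,512,3)
def tcpR():
    q=observe()['eef_rot']; return R.from_quat([q[1],q[2],q[3],q[0]])
def snap(n,name):
    s=observe(); ci=camera_info(n); p,d=snapshot(n); np.savez(name+'.npz',p=p,d=d); return s,ci,p,d
def save(name,p,box=None,k=1):
    if box: x0,y0,x1,y1=box; p=p[y0:y1,x0:x1]
    p=cv2.resize(p,None,fx=k,fy=k,interpolation=cv2.INTER_CUBIC); cv2.imwrite('pics/'+name,p[:,:,::-1])
E
python3 - <<'E'
from h import *
ci=camera_info("top");z=np.load("top0.npz");p,d=z['p'],z['d']
save('bin0.png',p,(310,150,440,265),6); save('blk0.png',p,(155,120,300,280),4)
print("block corners",ray(ci,[[170,173],[283,188],[280,210],[168,195]],.058).round(4))
g=cv2.cvtColor(p,cv2.COLOR_RGB2GRAY); m=((g<45)).astype(np.uint8); m[:,:318]=0;m[:155]=0;m[255:]=0;m[:,428:]=0
n,l,s,c=cv2.connectedComponentsWithStats(m)
for i in range(1,n):
    if 40<s[i,4]<600: print(s[i],c[i].round(1),ray(ci,c[i],.021)[0].round(4))
print("bin",ray(ci,[[316,163],[422,160],[430,249],[321,254]],.03).round(3))
P=depthpts(ci,d); print(P[300,200],P[192,225],P[181,181],P[192,237],P[198,267],P[188,210])
w,cw=observe(),camera_info("wrist"); M=cv2.Rodrigues(cw['rvec'])[0]; c=-M.T@cw['tvec']; 
print(cw, "cam in tcp", tcpR().inv().apply(c-w['tcp_pos']), tcpR().inv().as_matrix()@M.T)
E
```

```text
block corners [[ 0.6171  0.2604  0.058 ]
 [ 0.5746 -0.0185  0.058 ]
 [ 0.5205 -0.0097  0.058 ]
 [ 0.5619  0.264   0.058 ]]
[356 189  10  15  96] [360.4 196.4] [ 0.556  -0.2175  0.021 ]
[380 189   7  16 100] [382.9 196.4] [ 0.5549 -0.275   0.021 ]
[399 189  12  16 103] [404.3 196.2] [ 0.5547 -0.3301  0.021 ]
[337 233   6  16  86] [339.5 240.5] [ 0.4456 -0.1585  0.021 ]
[381 233  10  16 103] [385.5 240.5] [ 0.4436 -0.2736  0.021 ]
[408 232   9  16 117] [411.8 239.9] [ 0.4438 -0.3399  0.021 ]
[359 234   8  16  99] [362.4 241.7] [ 0.4415 -0.2155  0.021 ]
bin [[ 0.643 -0.107  0.03 ]
 [ 0.647 -0.38   0.03 ]
 [ 0.42  -0.379  0.03 ]
 [ 0.413 -0.109  0.03 ]]
[0.30416723 0.19228956 0.00110419] [0.56693468 0.12375187 0.05868109] [0.59040391 0.22590732 0.08798342] [0.56164299 0.09254762 0.08763901] [0.54651666 0.02183327 0.08491713] [0.58600365 0.1672326  0.01109313]
{'vertical_fov': 59.60474919762502, 'cx': 252.3824954960259, 'cy': 190.7704724145705, 'D': array([0.0258993, 0.       , 0.       , 0.       , 0.       ]), 'rvec': array([-2.39188049, -1.56525309, -0.25343022]), 'tvec': array([-0.54918445, -0.04312085,  0.3800816 ])} cam in tcp [ 0.08043588  0.00021395 -0.16444598] [[ 5.31931872e-04 -9.47984189e-01 -3.18316972e-01]
 [ 9.99999840e-01  4.42747991e-04  3.52521863e-04]
 [-1.93250952e-04 -3.18317109e-01  9.47984273e-01]]
```

```bash
python3 -c "
import os
print(os.listdir('pics'))"
```

```text
['bin0.png', 'blk0.png', 'scene0.png', 'top0.png']
```

View pics/bin0.png

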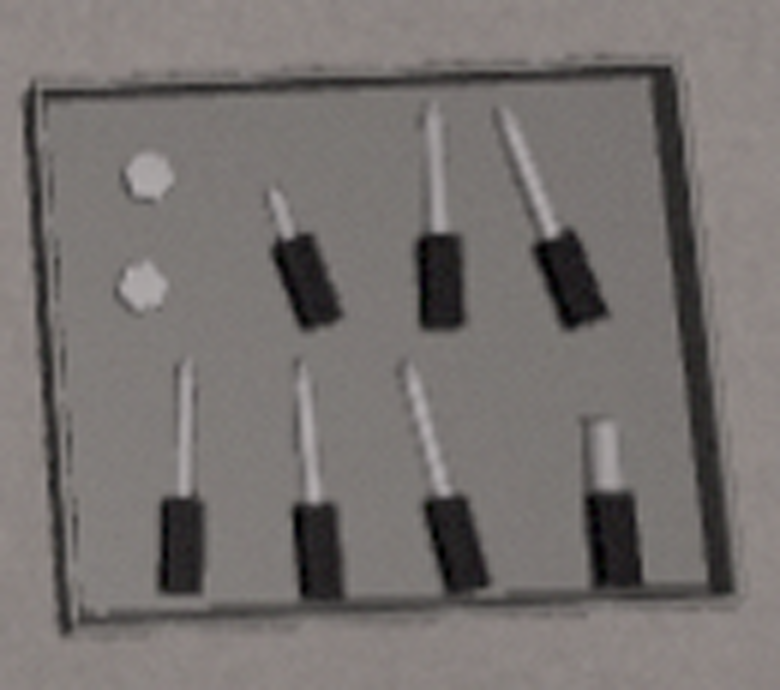

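View pics/blk0.png

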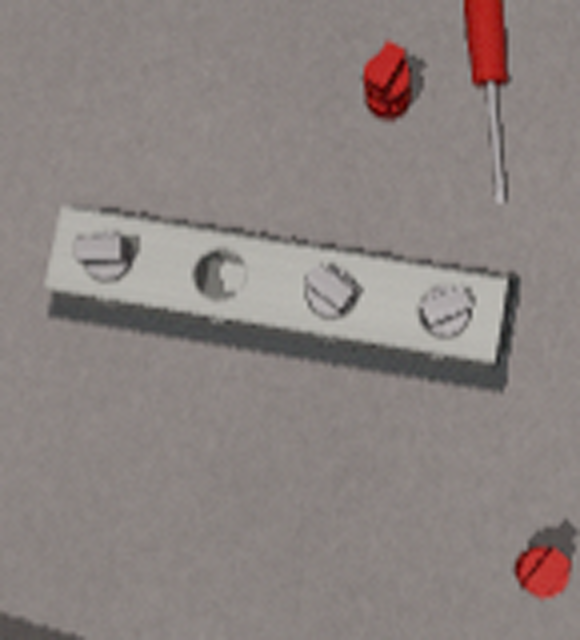

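>>> jog_arm(steps=[{"travel":[0.2,-0.19,0.02],"rot":[0,0,8]},{"travel":[0.39,-0.38,0.04],"rot":[0,0,15]},{"travel":[0.39,-0.38,0.04],"rot":[0,0,15]},{"travel":[0.39,-0.38,0.04],"rot":[0,0,15]},{"travel":[0.39,-0.38,0.04],"rot":[0,0,15]},{"travel":[0.39,-0.38,0.04],"rot":[0,0,15]},{"travel":[0.39,-0.38,0.04],"rot":[0,0,15]},{"travel":[0.39,-0.38,0.04],"rot":[0,0,15]},{"travel":[0.39,-0.38,0.04],"rot":[0,0,15]},{"travel":[0.39,-0.38,0.04],"rot":[0,0,15]},{"travel":[0.39,-0.38,0.04],"rot":[0,0,15]},{"travel":[0.39,-0.38,0.04],"rot":[0,0,15]},{"travel":[0.39,-0.38,0.04],"rot":[0,0,15]},{"travel":[0.39,-0.38,0.04],"rot":[0,0,15]},{"travel":[0.39,-0.38,0.04],"rot":[0,0,15]},{"travel":[0.39,-0.38,0.04],"rot":[0,0,15]}], claw=0.5)

```text
t: 1.7
tcp_pos: [0.6098, 0.1257, 0.2497]
eef_rot: [-0.0, 0.074, 0.997, 0.0]
force: [0.0, 0.6, -0.7]
width: 0.0426
```

```bash
python3 - <<'E'
from h import *
s,ci,p,d=snap("wrist","w1"); save('w1.png',p,None,1.5)
import pickle; pickle.dump((s,ci),open('w1.pkl','wb'))
print(s['t'],s['tcp_pos'],tcpR().as_matrix().round(4).tolist(),s['width'])
E
```

```text
1.7 [0.60979066 0.12568096 0.24966659] [[-0.989, 0.1479, -0.0], [0.1479, 0.989, 0.0007], [0.0001, 0.0007, -1.0]] 0.04260991629546262
```

View pics/w1.png

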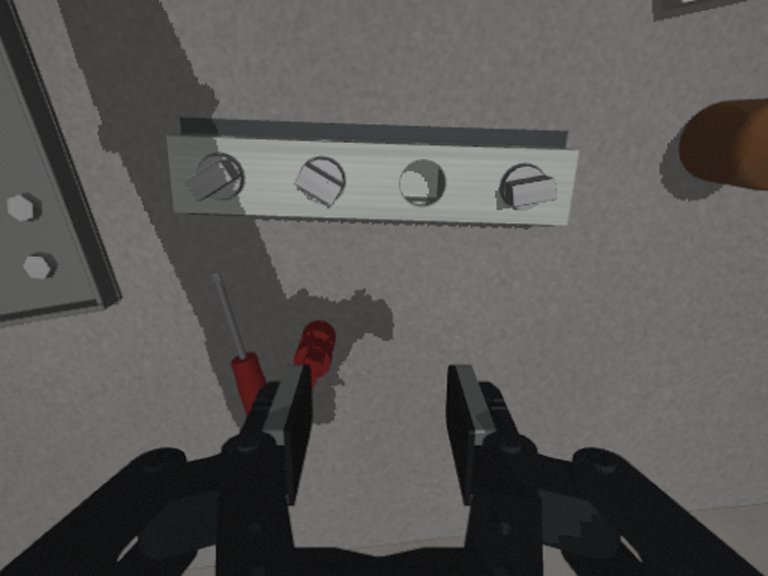

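The wrist view shows the block at the top of the picture (170..578, 120..225). The bushings are at about (215,180), (320,182) and (527,187), and the bore at (422,182) is empty. Next I measure the block and tongue poses.

```bash
cat > meas.py <<'E'
from h import *
def block(ci,p,d):
    P=depthpts(ci,d); z=P[...,2]
    m=((abs(z-.058)<.005)&(d>0)&(P[...,0]>.4)&(P[...,0]<.75)&(P[...,1]>-.1)&(P[...,1]<.35)).astype(np.uint8)
    m=cv2.morphologyEx(m,cv2.MORPH_CLOSE,np.ones((3,3)))
    cs=max(cv2.findContours(m,0,cv2.CHAIN_APPROX_NONE)[0],key=cv2.contourArea)
    q=ray(ci,cs.reshape(-1,2),.058)[:,:2]
    r=cv2.minAreaRect((q*1000).astype(np.float32)); return r
def tongues(ci,p,d):
    P=depthpts(ci,d); z=P[...,2]
    m=((abs(z-.087)<.006)&(d>0)&(P[...,0]>.45)&(P[...,0]<.68)&(P[...,1]>-.05)&(P[...,1]<.3)).astype(np.uint8)
    out=[]
    for c in cv2.findContours(m,0,cv2.CHAIN_APPROX_NONE)[0]:
        if cv2.contourArea(c)<80: continue
        q=ray(ci,c.reshape(-1,2),.086)[:,:2]*1000
        r=cv2.minAreaRect(q.astype(np.float32)); b=cv2.boxPoints(r)
        e=b[1]-b[0]; f=b[2]-b[1]; e=e if np.hypot(*e)>np.hypot(*f) else f
        out.append((np.array(r[0]).round(1),np.array(r[1]).round(1),round(float(np.degrees(np.arctan2(e[1],e[0]))%180),1)))
    return out
E
python3 - <<'E'
from meas import *; import pickle
z=np.load('w1.npz');s,ci=pickle.load(open('w1.pkl','rb'))
print(block(ci,z['p'],z['d'])); [print(t) for t in tongues(ci,z['p'],z['d'])]
P=depthpts(ci,z['d']); print(P[int(205/1.5),400//1,:],P[int(140/1.5),200],P[100,400])
z=np.load('top0.npz');ci=camera_info('top')
print(block(ci,z['p'],z['d'])); [print(t) for t in tongues(ci,z['p'],z['d'])]
E
```

```text
((571.48828125, 126.9492416381836), (280.6408996582031, 52.122318267822266), 79.63027954101562)
(array([590., 229.]), array([14.5, 28.7]), 91.6)
(array([564.9,  92.9]), array([27.6, 14.4]), 50.6)
(array([552.4,  24.5]), array([14.3, 29.9]), 111.4)
[0.62394564 0.30672566 0.00108956] [0.53694176 0.08140872 0.04941765] [ 0.58113306  0.3075994  -0.00058908]
((569.8818969726562, 127.84928131103516), (280.31512451171875, 52.79539489746094), 79.55049133300781)
```

>>> jog_arm(steps=[{"travel":[-0.02,0.104,0],"rot":[0,0,-8]},{"travel":[-0.02,0.104,0],"rot":[0,0,-16]},{"travel":[-0.02,0.104,0],"rot":[0,0,-24]},{"travel":[-0.02,0.104,0],"rot":[0,0,-32]},{"travel":[-0.02,0.104,0],"rot":[0,0,-40]},{"travel":[-0.02,0.104,0],"rot":[0,0,-48]},{"travel":[-0.02,0.104,0],"rot":[0,0,-56]},{"travel":[-0.02,0.104,-0.02],"rot":[0,0,-64]},{"travel":[-0.02,0.104,-0.05],"rot":[0,0,-72]},{"travel":[-0.02,0.104,-0.08],"rot":[0,0,-80]},{"travel":[-0.02,0.104,-0.11],"rot":[0,0,-80]},{"travel":[-0.02,0.104,-0.11],"rot":[0,0,-80]},{"travel":[-0.02,0.104,-0.11],"rot":[0,0,-80]},{"travel":[-0.02,0.104,-0.11],"rot":[0,0,-80]},{"travel":[-0.02,0.104,-0.11],"rot":[0,0,-80]}])

```text
t: 3.25
tcp_pos: [0.5921, 0.2282, 0.1419]
eef_rot: [0.001, 0.699, 0.715, 0.002]
force: [1.3, -1.0, 0.7]
width: 0.043
```

```bash
cat > st.py <<'E'
from meas import *
s=observe(); M=tcpR().as_matrix()
print('t',round(s['t'],2),'tcp',(s['tcp_pos']*1000).round(1),'xang',np.degrees(np.arctan2(M[1,0],M[0,0])).round(2)%360,'tilt',M[:,2].round(3),'w',s['width'].round(4),'F',s['force'].round(1),'T',s['torque'].round(2))
print(s['joints'].round(2))
E
cat > wm.py <<'E'
import sys
from meas import *
n=sys.argv[1]
exec(open('st.py').read())
s,ci,p,d=snap("wrist",n); save(n+'.png',p,None,1.5)
[print(t) for t in tongues(ci,p,d)]
E
python3 wm.py w2
```

```text
Traceback (most recent call last):
  File "wm.py", line 4, in <module>
    exec(open('st.py').read())
    ~~~~^^^^^^^^^^^^^^^^^^^^^^
AttributeError: 'float' object has no attribute 'round'
```

```bash
sed -i "s/s\['width'\].round(4)/round(float(s['width']),4)/" st.py; python3 wm.py w2
```

```text
t 3.25 tcp [592.1 228.2 141.9] xang 91.37 tilt [ 0.004  0.002 -1.   ] w 0.043 F [ 1.3 -1.   0.7] T [ 0.    0.06 -0.02]
[-0.71  0.55  0.5   1.38 -0.27  1.27 -0.17]
(array([565.8,  94.7]), array([32. , 15.7]), 50.9)
(array([590.7, 231.3]), array([13.9, 28.9]), 91.7)
```

View pics/w2.png

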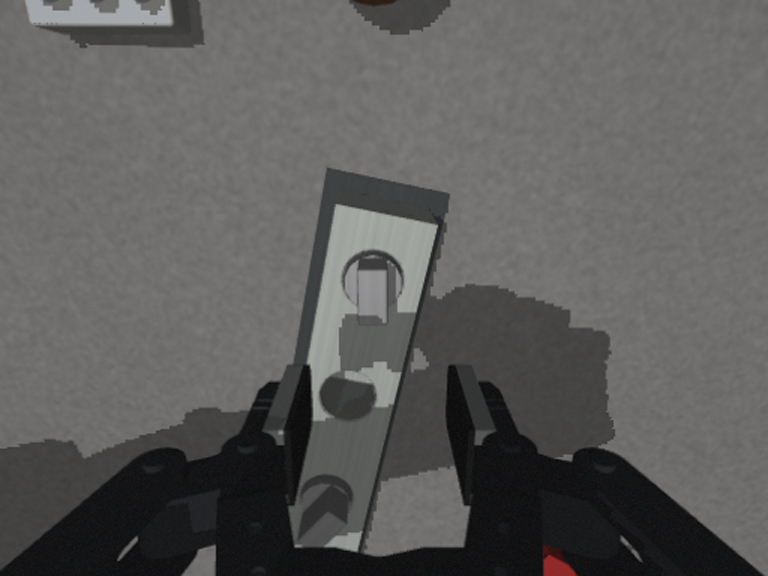

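The tongue at (372,290) sits centred between the open fingers. I descend, close lightly and turn.

>>> jog_arm(steps=[{"travel":[-0.0015,0.002,-0.03],"rot":[0,0,0]},{"travel":[-0.0015,0.002,-0.045],"rot":[0,0,0]},{"travel":[-0.0015,0.002,-0.055],"rot":[0,0,0]},{"travel":[-0.0015,0.002,-0.061],"rot":[0,0,0]},{"travel":[-0.0015,0.002,-0.061],"rot":[0,0,0]},{"travel":[-0.0015,0.002,-0.061],"rot":[0,0,0]}])

```text
t: 3.9
tcp_pos: [0.5898, 0.2298, 0.0792]
eef_rot: [0.0, 0.699, 0.715, 0.001]
force: [1.0, -0.5, 0.1]
width: 0.0426
```

>>> jog_arm(steps=[{"travel":[0,0,0],"rot":[0,0,0]},{"travel":[0,0,0],"rot":[0,0,0]},{"travel":[0,0,0],"rot":[0,0,0]},{"travel":[0,0,0],"rot":[0,0,0]},{"travel":[0,0,0],"rot":[0,0,0]},{"travel":[0,0,0],"rot":[0,0,0]},{"travel":[0,0,0],"rot":[0,0,0]},{"travel":[0,0,0],"rot":[0,0,0]}], claw=1.0, force=25)

```text
t: 4.7
tcp_pos: [0.5891, 0.2298, 0.0785]
eef_rot: [0.0, 0.699, 0.715, 0.0]
force: [-0.6, -0.4, -0.5]
width: 0.0001
```

```bash
python3 st.py
```

```text
t 4.7 tcp [589.1 229.8  78.5] xang 91.35 tilt [ 0.  0. -1.] w 0.0001 F [-0.6 -0.4 -0.5] T [-0.02  0.03  0.05]
[-0.71  0.61  0.48  1.47 -0.29  1.14 -0.16]
```

```bash
python3 wm.py w3; python3 - <<'E'
from h import *
s,ci,p,d=snap("scene","s3"); save('s3.png',p,(200,140,400,330),4)
E
```

```text
t 4.7 tcp [589.1 229.8  78.5] xang 91.35 tilt [ 0.  0. -1.] w 0.0001 F [-0.6 -0.4 -0.5] T [-0.02  0.03  0.05]
[-0.71  0.61  0.48  1.47 -0.29  1.14 -0.16]
(array([590.4, 239. ]), array([13.9, 14.6]), 91.4)
```

View pics/w3.png

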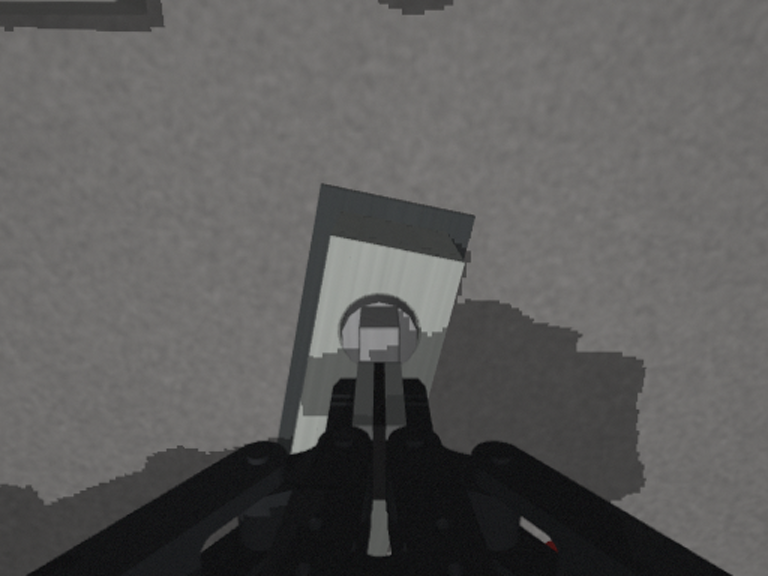

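View pics/s3.png

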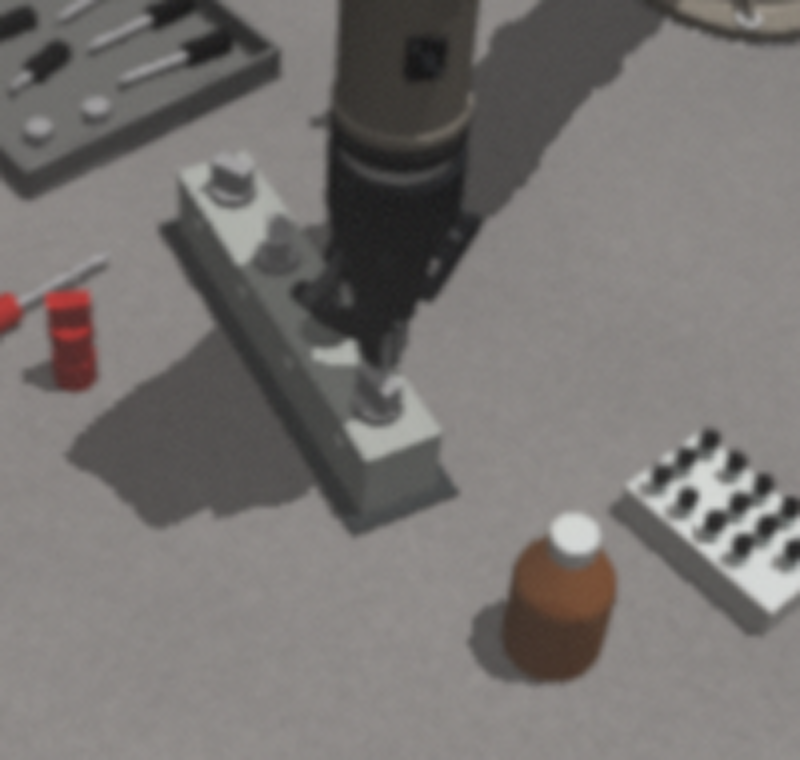

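```bash
python3 - <<'E'
from h import *
ci=camera_info("wrist");s=observe();r=tcpR()
for k in(-.008,0,.011): print(k,proj(ci,s['tcp_pos']+r.apply([0,0,k]))*1.5)
z=np.load('w3.npz');P=depthpts(ci,z['d'])
for v in range(200,340,8): print(v*1.5,(P[v,253]*1000).round(1),(P[v,248]*1000).round(1))
E
```

```text
-0.008 [[374.42193008 365.50491861]]
0 [[374.58796265 355.14308416]]
0.011 [[374.79467532 342.23696518]]
300.0 [590.5 244.9  61.5] [587.7 244.9  62. ]
312.0 [590.5 244.3  72.6] [587.8 244.1  72.3]
324.0 [590.5 244.   83.2] [587.9 244.   83.4]
336.0 [590.6 240.5  85.4] [588.  241.   86.6]
348.0 [590.7 236.5  86.5] [588.1 236.4  86.4]
360.0 [590.8 232.2  86.9] [588.2 231.3  85.3]
372.0 [590.6 240.2 110.4] [588.4 240.6 111.2]
384.0 [590.5 241.2 119.2] [588.4 240.7 118.4]
396.0 [590.5 240.8 124.9] [588.5 240.8 125. ]
408.0 [590.5 240.4 130. ] [588.6 239.5 128.8]
420.0 [590.5 240.3 135.3] [588.7 240.4 135.5]
432.0 [590.5 238.6 137.8] [588.7 238.3 137.5]
444.0 [590.6 235.8 138.7] [588.8 236.3 139.5]
456.0 [590.7 231.7 137.9] [588.8 235.8 143.4]
468.0 [590.8 228.3 138.1] [588.9 232.7 143.7]
480.0 [590.9 224.4 137.6] [589.  229.9 144.4]
492.0 [591.  221.1 138.1] [589.  227.3 145.4]
504.0 [593.  145.   57.4] [589.1 223.6 145.1]
```

```bash
python3 - <<'E'
from h import *
ci=camera_info("scene");z=np.load('s3.npz');P=depthpts(ci,z['d'])*1000
print(proj(ci,[[.5891,.2298,.0785],[.5891,.2298,.1035],[.59,.23,.086]]))
for v in range(216,244,2): print(v,[tuple(P[v,u].round(0).astype(int)) for u in (292,294,296,298,300)])
E
```

```text
[[294.03323805 235.88476669]
 [294.586897   229.10241354]
 [293.95860783 234.0916152 ]]
216 [(np.int64(606), np.int64(236), np.int64(165)), (np.int64(605), np.int64(241), np.int64(170)), (np.int64(603), np.int64(247), np.int64(173)), (np.int64(597), np.int64(247), np.int64(169)), (np.int64(588), np.int64(243), np.int64(160))]
218 [(np.int64(602), np.int64(232), np.int64(153)), (np.int64(605), np.int64(242), np.int64(163)), (np.int64(598), np.int64(241), np.int64(158)), (np.int64(592), np.int64(242), np.int64(155)), (np.int64(586), np.int64(242), np.int64(151))]
220 [(np.int64(606), np.int64(237), np.int64(154)), (np.int64(604), np.int64(241), np.int64(155)), (np.int64(598), np.int64(242), np.int64(153)), (np.int64(592), np.int64(242), np.int64(149)), (np.int64(586), np.int64(242), np.int64(144))]
222 [(np.int64(610), np.int64(242), np.int64(153)), (np.int64(604), np.int64(243), np.int64(150)), (np.int64(599), np.int64(243), np.int64(147)), (np.int64(591), np.int64(241), np.int64(140)), (np.int64(584), np.int64(241), np.int64(135))]
224 [(np.int64(603), np.int64(234), np.int64(135)), 
[... 1614 characters left out ...]
[(np.int64(597), np.int64(232), np.int64(78)), (np.int64(594), np.int64(236), np.int64(80)), (np.int64(594), np.int64(243), np.int64(87)), (np.int64(588), np.int64(243), np.int64(83)), (np.int64(571), np.int64(233), np.int64(61))]
240 [(np.int64(596), np.int64(231), np.int64(69)), (np.int64(596), np.int64(238), np.int64(76)), (np.int64(596), np.int64(245), np.int64(83)), (np.int64(589), np.int64(245), np.int64(77)), (np.int64(575), np.int64(237), np.int64(60))]
242 [(np.int64(597), np.int64(233), np.int64(64)), (np.int64(597), np.int64(240), np.int64(71)), (np.int64(596), np.int64(246), np.int64(76)), (np.int64(587), np.int64(243), np.int64(67)), (np.int64(578), np.int64(241), np.int64(58))]
```

The two cameras agree that the real fingertips end at z≈0.103, above the tongue. That is about 25 mm behind the reported TCP, where the text puts them 11 mm ahead. I open, go 35 mm lower in small steps, and check.

>>> jog_arm(steps=[{"travel":[0.001,0,0],"rot":[0,0,0]},{"travel":[0.001,0,0],"rot":[0,0,0]},{"travel":[0.001,0,0],"rot":[0,0,0]},{"travel":[0.001,0,0],"rot":[0,0,0]},{"travel":[0.001,0,0],"rot":[0,0,0]},{"travel":[0.001,0,0],"rot":[0,0,0]},{"travel":[0.001,0,-0.01],"rot":[0,0,0]},{"travel":[0.001,0,-0.02],"rot":[0,0,0]},{"travel":[0.001,0,-0.025],"rot":[0,0,0]},{"travel":[0.001,0,-0.03],"rot":[0,0,0]},{"travel":[0.001,0,-0.03],"rot":[0,0,0]},{"travel":[0.001,0,-0.03],"rot":[0,0,0]}], claw=0.5)

```text
t: 6.0
tcp_pos: [0.5902, 0.2298, 0.0484]
eef_rot: [0.0, 0.699, 0.715, -0.0]
force: [0.4, 0.4, 0.4]
width: 0.0428
```

```bash
python3 wm.py w4; python3 - <<'E'
from h import *
ci=camera_info("scene");s,ci,p,d=snap("scene","s4"); save('s4.png',p,(200,140,400,330),4)
E
```

```text
t 6.0 tcp [590.2 229.8  48.4] xang 91.35 tilt [ 0. -0. -1.] w 0.0428 F [0.4 0.4 0.4] T [-0.01  0.05 -0.01]
[-0.7   0.64  0.47  1.49 -0.31  1.08 -0.14]
(array([563.2, 228. ]), array([16.1, 29.1]), 91.4)
(array([620.1, 229.5]), array([16.2, 29.6]), 90.9)
(array([590.6, 231.8]), array([13.8, 30.3]), 91.9)
```

View pics/w4.png

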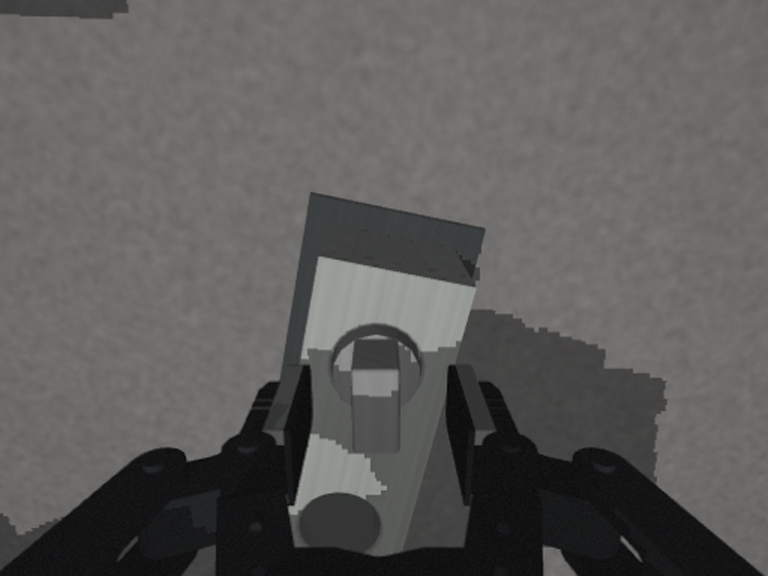

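View pics/s4.png

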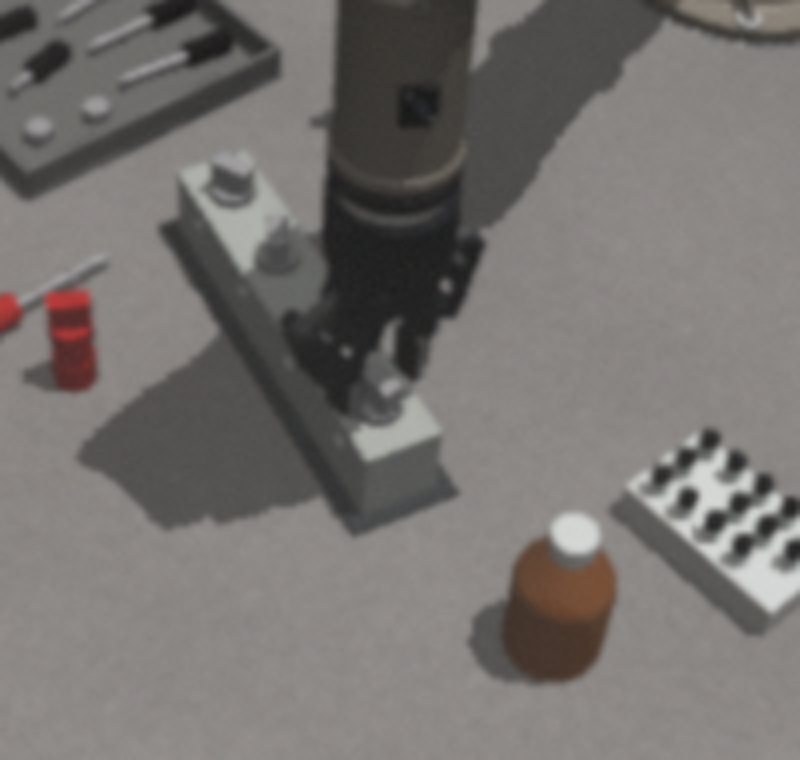

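The fingers now straddle the tongue at (375,395), so the real tip offset is confirmed. I go 3 mm lower and close.

>>> jog_arm(steps=[{"travel":[0,0.001,-0.003],"rot":[0,0,0]},{"travel":[0,0.001,-0.003],"rot":[0,0,0]},{"travel":[0,0.001,-0.003],"rot":[0,0,0]},{"travel":[0,0.001,-0.003],"rot":[0,0,0]},{"travel":[0,0.001,-0.003],"rot":[0,0,0]},{"travel":[0,0.001,-0.003],"rot":[0,0,0]},{"travel":[0,0.001,-0.003],"rot":[0,0,0]}], claw=1.0, force=25)

```text
t: 6.8
tcp_pos: [0.5898, 0.2311, 0.0454]
eef_rot: [-0.0, 0.699, 0.715, -0.0]
force: [-0.9, 0.9, -1.2]
width: 0.0133
```

```bash
python3 st.py
```

```text
t 6.8 tcp [589.8 231.1  45.4] xang 91.36 tilt [-0.001  0.    -1.   ] w 0.0133 F [-0.9  0.9 -1.2] T [ 0.13  0.21 -0.03]
[-0.7   0.64  0.46  1.49 -0.31  1.08 -0.14]
```

>>> jog_arm(steps=[{"travel":[0,0,0],"rot":[0,0,8]},{"travel":[0,0,0],"rot":[0,0,16]},{"travel":[0,-0.001,0],"rot":[0,0,24]},{"travel":[0,-0.001,0],"rot":[0,0,32]},{"travel":[0,-0.001,0],"rot":[0,0,40]},{"travel":[0,-0.001,0],"rot":[0,0,48]},{"travel":[0,-0.001,0],"rot":[0,0,56]},{"travel":[0,-0.001,0],"rot":[0,0,64]},{"travel":[0,-0.001,0],"rot":[0,0,72]},{"travel":[0,-0.001,0],"rot":[0,0,78.3]},{"travel":[0,-0.001,0],"rot":[0,0,78.3]},{"travel":[0,-0.001,0],"rot":[0,0,78.3]},{"travel":[0,-0.001,0],"rot":[0,0,78.3]},{"travel":[0,-0.001,0],"rot":[0,0,78.3]}])

```text
t: 8.2
tcp_pos: [0.5893, 0.2301, 0.0454]
eef_rot: [-0.001, 0.09, 0.996, -0.0]
force: [-3.5, -0.0, 1.0]
width: 0.013
```

```bash
python3 st.py
```

```text
t 8.2 tcp [589.3 230.1  45.4] xang 169.62 tilt [-0.001 -0.    -1.   ] w 0.013 F [-3.5 -0.   1. ] T [ 0.18  0.83 -0.01]
[-0.49  0.61  0.14  1.49 -0.09  1.06  1.06]
```

Turned to 169.6°. I open, rise, and move towards bushing 2 (565.2, 92.6) with a +61° pre-turn.

>>> jog_arm(steps=[{"travel":[0,0,0],"rot":[0,0,0]},{"travel":[0,0,0],"rot":[0,0,0]},{"travel":[0,0,0],"rot":[0,0,0]},{"travel":[0,0,0],"rot":[0,0,0]},{"travel":[0,0,0],"rot":[0,0,0]},{"travel":[0,0,0.02],"rot":[0,0,0]},{"travel":[0,0,0.05],"rot":[0,0,0]},{"travel":[-0.012,-0.06,0.09],"rot":[0,0,8]},{"travel":[-0.024,-0.1,0.09],"rot":[0,0,16]},{"travel":[-0.024,-0.137,0.09],"rot":[0,0,24]},{"travel":[-0.024,-0.137,0.09],"rot":[0,0,32]},{"travel":[-0.024,-0.137,0.09],"rot":[0,0,40]},{"travel":[-0.024,-0.137,0.09],"rot":[0,0,48]},{"travel":[-0.024,-0.137,0.09],"rot":[0,0,56]},{"travel":[-0.024,-0.137,0.08],"rot":[0,0,61]},{"travel":[-0.024,-0.137,0.06],"rot":[0,0,61]},{"travel":[-0.024,-0.137,0.06],"rot":[0,0,61]},{"travel":[-0.024,-0.137,0.06],"rot":[0,0,61]}], claw=0.5)

```text
t: 10.0
tcp_pos: [0.5659, 0.0926, 0.1055]
eef_rot: [-0.0, -0.428, 0.904, 0.0]
force: [-0.3, -0.5, 1.1]
width: 0.0426
```

```bash
python3 wm.py w5
```

```text
t 10.0 tcp [565.9  92.6 105.5] xang 230.63 tilt [-0.001 -0.    -1.   ] w 0.0426 F [-0.3 -0.5  1.1] T [-0.   -0.01 -0.03]
[-0.17  0.44 -0.03  1.6   0.01  1.11  2.25]
(array([577.9, 230.5]), array([17. ,  5.6]), 56.1)
(array([564. ,  91.1]), array([29. , 13.5]), 50.2)
(array([552.1,  23.5]), array([14.4, 27.7]), 112.4)
```

View pics/w5.png

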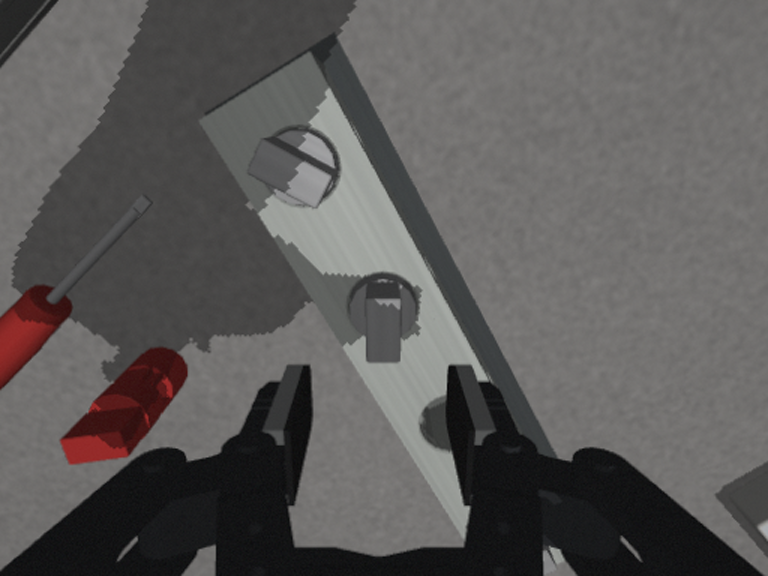

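>>> jog_arm(steps=[{"travel":[-0.001,0,-0.02],"rot":[0,0,0]},{"travel":[-0.001,0,-0.035],"rot":[0,0,0]},{"travel":[-0.001,0,-0.045],"rot":[0,0,0]},{"travel":[-0.001,0,-0.055],"rot":[0,0,0]},{"travel":[-0.001,0,-0.06],"rot":[0,0,0]},{"travel":[-0.001,0,-0.06],"rot":[0,0,0]},{"travel":[-0.001,0,-0.06],"rot":[0,0,0]}])

```text
t: 10.75
tcp_pos: [0.5656, 0.0929, 0.046]
eef_rot: [0.0, -0.428, 0.904, -0.0]
force: [-0.0, -0.5, 1.0]
width: 0.0425
```

>>> jog_arm(steps=[{"travel":[0,0,0],"rot":[0,0,0]},{"travel":[0,0,0],"rot":[0,0,0]},{"travel":[0,0,0],"rot":[0,0,0]},{"travel":[0,0,0],"rot":[0,0,0]},{"travel":[0,0,0],"rot":[0,0,0]},{"travel":[0,0,0],"rot":[0,0,0]},{"travel":[0,0,0],"rot":[0,0,0]}], claw=1.0)

```text
t: 11.45
tcp_pos: [0.5654, 0.0932, 0.046]
eef_rot: [0.0, -0.428, 0.904, 0.0]
force: [-1.7, 0.3, 5.5]
width: 0.0134
```

```bash
python3 st.py
```

```text
t 11.45 tcp [565.4  93.2  46. ] xang 230.66 tilt [ 0.001  0.    -1.   ] w 0.0134 F [-1.7  0.3  5.5] T [0.11 0.33 0.  ]
[-0.17  0.5  -0.03  1.66  0.02  0.98  2.25]
```

>>> jog_arm(steps=[{"travel":[0,0,0],"rot":[0,0,-8]},{"travel":[0,0,0],"rot":[0,0,-16]},{"travel":[0,-0.0005,0],"rot":[0,0,-24]},{"travel":[0,-0.0005,0],"rot":[0,0,-32]},{"travel":[0,-0.0005,0],"rot":[0,0,-40]},{"travel":[0,-0.0005,0],"rot":[0,0,-48]},{"travel":[0,-0.0005,0],"rot":[0,0,-56]},{"travel":[0,-0.0005,0],"rot":[0,0,-61]},{"travel":[0,-0.0005,0],"rot":[0,0,-61]},{"travel":[0,-0.0005,0],"rot":[0,0,-61]},{"travel":[0,-0.0005,0],"rot":[0,0,-61]},{"travel":[0,-0.0005,0],"rot":[0,0,-61]}])

```text
t: 12.65
tcp_pos: [0.566, 0.0922, 0.0461]
eef_rot: [0.001, 0.089, 0.996, 0.0]
force: [-0.3, 0.2, 4.7]
width: 0.0132
```

```bash
python3 st.py
```

```text
t 12.65 tcp [566.   92.2  46.1] xang 169.75 tilt [ 0.002  0.    -1.   ] w 0.0132 F [-0.3  0.2  4.7] T [-0.   -0.02 -0.04]
[-0.35  0.5   0.21  1.67 -0.12  0.98  1.3 ]
```

>>> jog_arm(steps=[{"travel":[0,0,0],"rot":[0,0,0]},{"travel":[0,0,0],"rot":[0,0,0]},{"travel":[0,0,0],"rot":[0,0,0]},{"travel":[0,0,0],"rot":[0,0,0]},{"travel":[0,0,0],"rot":[0,0,0]},{"travel":[0,0,0.02],"rot":[0,0,0]},{"travel":[0,0,0.05],"rot":[0,0,0]},{"travel":[-0.005,-0.03,0.08],"rot":[0,0,-8]},{"travel":[-0.0135,-0.068,0.08],"rot":[0,0,-16]},{"travel":[-0.0135,-0.068,0.08],"rot":[0,0,-24]},{"travel":[-0.0135,-0.068,0.08],"rot":[0,0,-32]},{"travel":[-0.0135,-0.068,0.08],"rot":[0,0,-40]},{"travel":[-0.0135,-0.068,0.08],"rot":[0,0,-48]},{"travel":[-0.0135,-0.068,0.07],"rot":[0,0,-57.8]},{"travel":[-0.0135,-0.068,0.06],"rot":[0,0,-57.8]},{"travel":[-0.0135,-0.068,0.06],"rot":[0,0,-57.8]},{"travel":[-0.0135,-0.068,0.06],"rot":[0,0,-57.8]}], claw=0.5)

```text
t: 14.35
tcp_pos: [0.5513, 0.0244, 0.1051]
eef_rot: [-0.0, 0.559, 0.829, -0.0]
force: [-0.6, 0.2, 0.5]
width: 0.0426
```

```bash
python3 wm.py w6
```

```text
t 14.35 tcp [551.3  24.4 105.1] xang 111.98 tilt [-0.001 -0.    -1.   ] w 0.0426 F [-0.6  0.2  0.5] T [-0.02 -0.   -0.02]
[-0.41  0.42  0.45  1.67 -0.2   1.1   0.48]
(array([552.1,  24.8]), array([13.4, 28.5]), 112.0)
(array([565.4,  92.6]), array([13.8, 28.5]), 169.6)
```

View pics/w6.png

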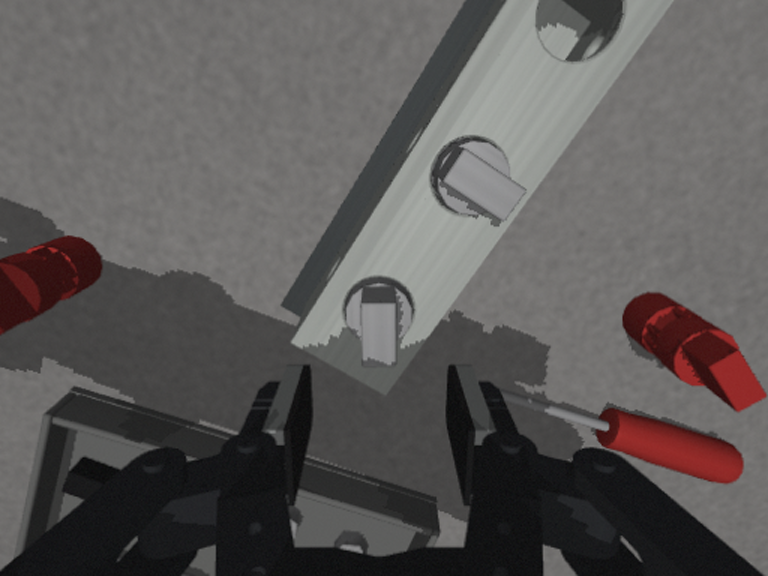

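>>> jog_arm(steps=[{"travel":[0.001,0,-0.02],"rot":[0,0,0]},{"travel":[0.001,0,-0.035],"rot":[0,0,0]},{"travel":[0.001,0,-0.045],"rot":[0,0,0]},{"travel":[0.001,0,-0.055],"rot":[0,0,0]},{"travel":[0.001,0,-0.06],"rot":[0,0,0]},{"travel":[0.001,0,-0.06],"rot":[0,0,0]},{"travel":[0.001,0,-0.06],"rot":[0,0,0]}])

```text
t: 15.1
tcp_pos: [0.5531, 0.0243, 0.0459]
eef_rot: [0.0, 0.56, 0.828, 0.0]
force: [0.5, 0.2, 0.8]
width: 0.0423
```

>>> jog_arm(steps=[{"travel":[0,0,0],"rot":[0,0,0]},{"travel":[0,0,0],"rot":[0,0,0]},{"travel":[0,0,0],"rot":[0,0,0]},{"travel":[0,0,0],"rot":[0,0,0]},{"travel":[0,0,0],"rot":[0,0,0]},{"travel":[0,0,0],"rot":[0,0,0]},{"travel":[0,0,0],"rot":[0,0,0]}], claw=1.0)

```text
t: 15.8
tcp_pos: [0.5525, 0.0241, 0.046]
eef_rot: [-0.0, 0.56, 0.828, -0.0]
force: [-2.7, 0.1, 5.4]
width: 0.0135
```

>>> jog_arm(steps=[{"travel":[0,0,0],"rot":[0,0,8]},{"travel":[0,0,0],"rot":[0,0,16]},{"travel":[0,0,0],"rot":[0,0,24]},{"travel":[0,0,0],"rot":[0,0,32]},{"travel":[0,0,0],"rot":[0,0,40]},{"travel":[0,0,0],"rot":[0,0,48]},{"travel":[0,0,0],"rot":[0,0,57.6]},{"travel":[0,0,0],"rot":[0,0,57.6]},{"travel":[0,0,0],"rot":[0,0,57.6]},{"travel":[0,0,0],"rot":[0,0,57.6]}])

```text
t: 16.8
tcp_pos: [0.5525, 0.0236, 0.046]
eef_rot: [-0.0, 0.093, 0.996, -0.0]
force: [-3.3, -1.9, 5.7]
width: 0.0134
```

```bash
python3 st.py
```

```text
t 16.8 tcp [552.5  23.6  46. ] xang 169.27 tilt [-0. -0. -1.] w 0.0134 F [-3.3 -1.9  5.7] T [-0.24  0.65 -0.  ]
[-0.22  0.46  0.19  1.73 -0.11  0.96  1.4 ]
```

>>> jog_arm(steps=[{"travel":[0,0,0],"rot":[0,0,0]},{"travel":[0,0,0],"rot":[0,0,0]},{"travel":[0,0,0],"rot":[0,0,0]},{"travel":[0,0,0],"rot":[0,0,0]},{"travel":[0,0,0],"rot":[0,0,0]},{"travel":[0,0,0.02],"rot":[0,0,0]},{"travel":[0,0,0.05],"rot":[0,0,0]},{"travel":[0.02,0.04,0.09],"rot":[0,0,0]},{"travel":[0.05,0.09,0.15],"rot":[0,0,0]},{"travel":[0.05,0.09,0.18],"rot":[0,0,0]},{"travel":[0.05,0.09,0.18],"rot":[0,0,0]},{"travel":[0.05,0.09,0.18],"rot":[0,0,0]},{"travel":[0.05,0.09,0.18],"rot":[0,0,0]}], claw=0.5)

```text
t: 18.1
tcp_pos: [0.6021, 0.1137, 0.2246]
eef_rot: [-0.001, 0.092, 0.996, -0.001]
force: [-0.0, 0.2, -0.4]
width: 0.0428
```

```bash
python3 wm.py w7; python3 - <<'E'
from meas import *
ci=camera_info("wrist");z=np.load('w7.npz');print(block(ci,z['p'],z['d']))
E
```

```text
t 18.1 tcp [602.1 113.7 224.6] xang 169.43 tilt [-0.001 -0.001 -1.   ] w 0.0428 F [-0.   0.2 -0.4] T [-0.05  0.01  0.  ]
[-0.34  0.44  0.19  1.3  -0.08  1.41  1.23]
(array([590.5, 228.6]), array([16. , 27.1]), 170.4)
(array([565.6,  92.8]), array([13.6, 28.2]), 168.2)
(array([552.9,  24. ]), array([15.9, 28. ]), 168.7)
((570.1897583007812, 126.06291961669922), (279.86090087890625, 51.8939323425293), 79.6567153930664)
```

View pics/w7.png

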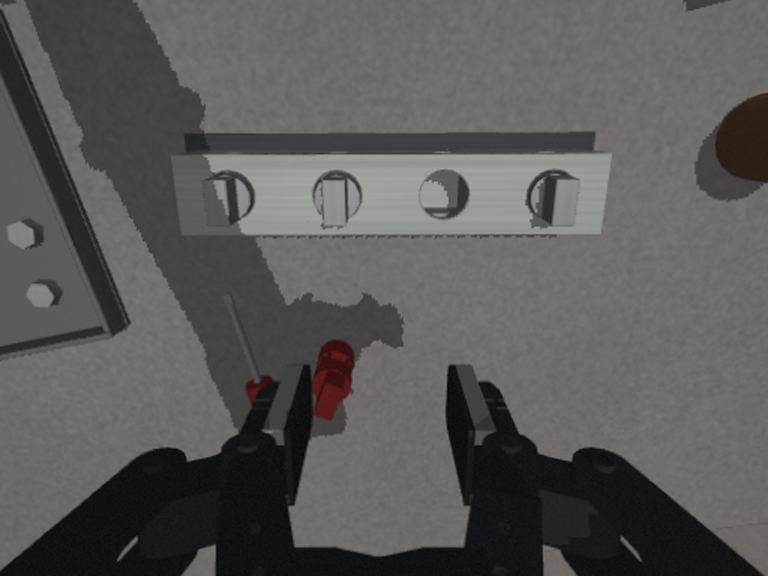

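All three tongues at (222,199), (335,201) and (562,201) are now square to the block. Next, the bin.

>>> jog_arm(steps=[{"travel":[-0.02,-0.05,0.02],"rot":[0,0,2]},{"travel":[-0.03,-0.36,0.025],"rot":[0,0,8]},{"travel":[-0.03,-0.36,0.025],"rot":[0,0,8]},{"travel":[-0.03,-0.36,0.025],"rot":[0,0,8]},{"travel":[-0.03,-0.36,0.025],"rot":[0,0,8]},{"travel":[-0.03,-0.36,0.025],"rot":[0,0,8]},{"travel":[-0.03,-0.36,0.025],"rot":[0,0,8]},{"travel":[-0.03,-0.36,0.025],"rot":[0,0,8]},{"travel":[-0.03,-0.36,0.025],"rot":[0,0,8]},{"travel":[-0.03,-0.36,0.025],"rot":[0,0,8]},{"travel":[-0.03,-0.36,0.025],"rot":[0,0,8]},{"travel":[-0.03,-0.36,0.025],"rot":[0,0,8]}])

```text
t: 19.35
tcp_pos: [0.5732, -0.2431, 0.2502]
eef_rot: [-0.0, 0.02, 1.0, 0.001]
force: [-0.1, -0.2, 0.1]
width: 0.0425
```

```bash
cat > pins.py <<'E'
import sys
from meas import *
def pins(n):
    s,ci,p,d=snap("wrist",n); save(n+'.png',p,None,1.5)
    P=depthpts(ci,d); g=p.max(2)
    m=((g<60)&(P[...,2]>.012)&(P[...,2]<.03)&(P[...,0]>.40)&(P[...,0]<.66)&(P[...,1]<-.1)&(P[...,1]>-.4)).astype(np.uint8)
    m=cv2.morphologyEx(m,cv2.MORPH_OPEN,np.ones((3,3)))
    for c in cv2.findContours(m,0,cv2.CHAIN_APPROX_NONE)[0]:
        if cv2.contourArea(c)<150: continue
        q=ray(ci,c.reshape(-1,2),.021)[:,:2]*1000
        r=cv2.minAreaRect(q.astype(np.float32)); b=cv2.boxPoints(r)
        e=b[1]-b[0]; f=b[2]-b[1]; e=e if np.hypot(*e)>np.hypot(*f) else f
        a=np.degrees(np.arctan2(e[1],e[0]))%180; a=a-180 if a>90 else a
        print('handle',np.array(r[0]).round(1),np.array(r[1]).round(1),'yaw',a.round(1),'px',(c.reshape(-1,2).mean(0)*1.5).round(0))
if __name__=='__main__':
    exec(open('st.py').read()); pins(sys.argv[1])
E
python3 pins.py w8
```

```text
t 19.35 tcp [ 573.2 -243.1  250.2] xang 177.66 tilt [-0.     0.002 -1.   ] w 0.0425 F [-0.1 -0.2  0.1] T [ 0.03 -0.05  0.02]
[ 0.19  0.46  0.3   1.22 -0.13  1.48  2.  ]
handle [ 639.1 -159.7] [ 34.9 116.7] yaw -72.8 px [490. 295.]
handle [ 555.6 -332.4] [39.9 17.6] yaw 16.7 px [263. 206.]
handle [ 556.  -277.8] [16.4 39.8] yaw -2.3 px [333. 203.]
handle [ 556.7 -221.1] [40.5 15.3] yaw 17.4 px [406. 202.]
handle [ 446.2 -342.3] [39.2 17.3] yaw 1.2 px [231.  52.]
handle [ 445.6 -276.4] [40.6 16.2] yaw 10.8 px [324.  48.]
handle [ 446.2 -162.9] [17.2 39.1] yaw -4.1 px [485.  42.]
handle [ 443.5 -218.9] [40.4 16.1] yaw 2.0 px [405.  41.]
handle [ 513.1 -112.9] [181.6   5.9] yaw 1.3 px [550. 126.]
handle [ 533.3 -296. ] [231.1 179.1] yaw 1.4 px [257. 149.]
```

View pics/w8.png

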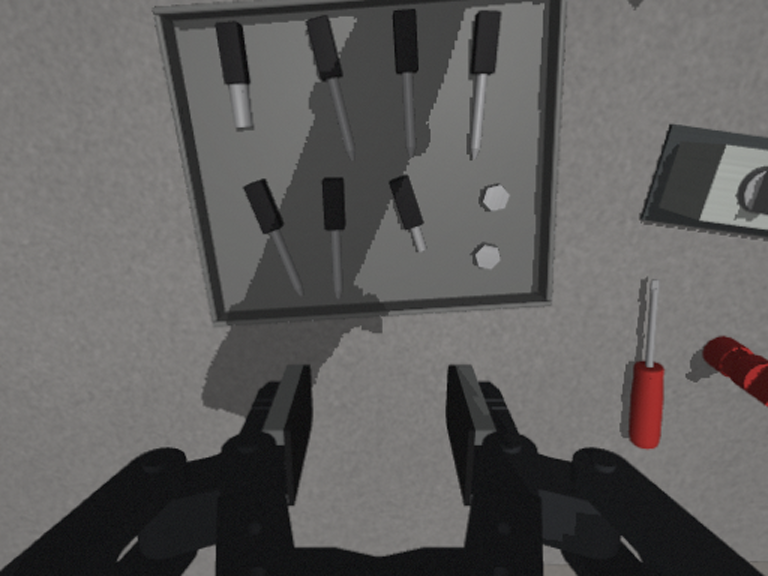

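```bash
python3 - <<'E'
from meas import *
ci=camera_info("top");z=np.load("top0.npz");p,d=z['p'].astype(int),z['d'];P=depthpts(ci,d)
m=((p[...,0]>120)&(p[...,1]<60)).astype(np.uint8)
n,l,s,c=cv2.connectedComponentsWithStats(m)
for i in range(1,n):
    if s[i,4]>30: q=P[l==i]; print(c[i].round(),(np.median(q,0)*1000).round(),(q.min(0)*1000).round(),(q.max(0)*1000).round())
E
```

```text
[276. 125.] [748.  -6.  24.] [709. -18.  15.] [789.   6.  30.]
[250. 136.] [704.  58.  76.] [690.  48.  54.] [715.  71.  80.]
[291. 262.] [396. -31.  75.] [382. -45.  23.] [424.  41. 919.]
```

>>> jog_arm(steps=[{"travel":[-0.06,0.04,-0.02],"rot":[0,0,-1.8]},{"travel":[-0.127,0.08,-0.06],"rot":[0,0,-1.8]},{"travel":[-0.127,0.08,-0.11],"rot":[0,0,-1.8]},{"travel":[-0.127,0.08,-0.16],"rot":[0,0,-1.8]},{"travel":[-0.127,0.08,-0.19],"rot":[0,0,-1.8]},{"travel":[-0.127,0.08,-0.2],"rot":[0,0,-1.8]},{"travel":[-0.127,0.08,-0.2],"rot":[0,0,-1.8]},{"travel":[-0.127,0.08,-0.2],"rot":[0,0,-1.8]},{"travel":[-0.127,0.08,-0.2],"rot":[0,0,-1.8]},{"travel":[-0.127,0.08,-0.2],"rot":[0,0,-1.8]}])

```text
t: 20.4
tcp_pos: [0.448, -0.1664, 0.0526]
eef_rot: [0.002, 0.038, 0.999, -0.001]
force: [1.0, -0.6, 0.5]
width: 0.0428
```

```bash
python3 pins.py w9
```

```text
t 20.4 tcp [ 448.  -166.4   52.6] xang 175.66 tilt [ 0.005 -0.001 -1.   ] w 0.0428 F [ 1.  -0.6  0.5] T [ 0.03  0.02 -0.04]
[ 0.1   0.32  0.27  1.93 -0.11  0.9   1.92]
handle [ 554.  -211.8] [11.9 25.3] yaw -0.8 px [301. 528.]
handle [ 537.6 -334.9] [13.7 27.3] yaw -55.4 px [ 44. 516.]
handle [ 442.9 -274. ] [40.7 20.6] yaw 11.1 px [122. 324.]
handle [ 441.2 -217.1] [41.7 17.8] yaw 1.8 px [256. 310.]
handle [ 444.3 -161.4] [15.5 41.1] yaw -4.5 px [390. 308.]
handle [ 456.2 -114.1] [78.2  3.8] yaw 1.3 px [504. 322.]
handle [ 411.8 -189.5] [ 4.2 97.2] yaw -88.5 px [316. 239.]
```

View pics/w9.png

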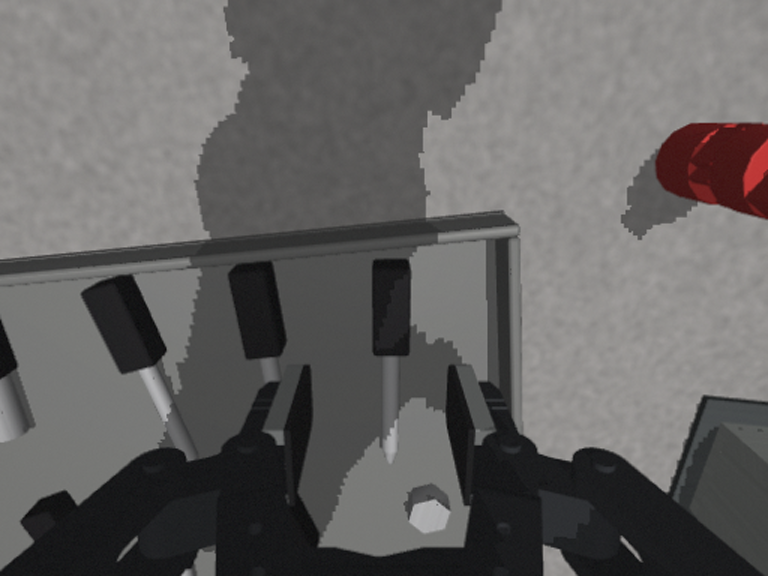

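>>> jog_arm(steps=[{"travel":[-0.003,0.004,-0.02],"rot":[0,0,0]},{"travel":[-0.003,0.004,-0.04],"rot":[0,0,0]},{"travel":[-0.003,0.004,-0.05],"rot":[0,0,0]},{"travel":[-0.003,0.004,-0.058],"rot":[0,0,0]},{"travel":[-0.003,0.004,-0.064],"rot":[0,0,0]},{"travel":[-0.003,0.004,-0.068],"rot":[0,0,0]},{"travel":[-0.003,0.004,-0.068],"rot":[0,0,0]},{"travel":[-0.003,0.004,-0.068],"rot":[0,0,0]},{"travel":[-0.003,0.004,-0.068],"rot":[0,0,0]}])

```text
t: 21.35
tcp_pos: [0.4431, -0.1619, -0.0171]
eef_rot: [0.001, 0.038, 0.999, -0.0]
force: [-0.0, 0.4, 0.0]
width: 0.0428
```

```bash
python3 pins.py w10 | head -3
```

```text
t 21.35 tcp [ 443.1 -161.9  -17.1] xang 175.65 tilt [ 0.001 -0.    -1.   ] w 0.0428 F [-0.   0.4  0. ] T [-0.08  0.05  0.01]
[ 0.12  0.43  0.24  2.   -0.15  0.73  1.95]
handle [ 435.8 -194. ] [ 5. 12.] yaw -27.4 px [265. 397.]
```

View pics/w10.png

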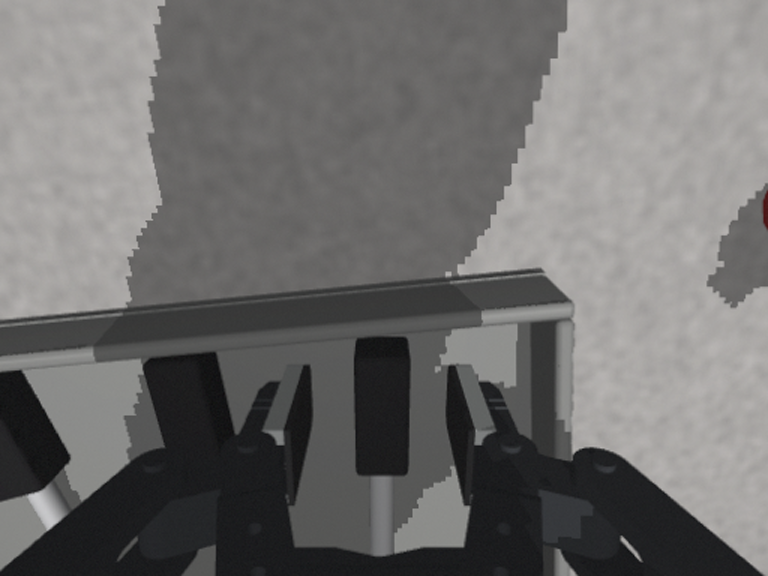

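The fingers straddle the handle at (382,405). I close firmly and lift.

>>> jog_arm(steps=[{"travel":[0,0,0],"rot":[0,0,0]},{"travel":[0,0,0],"rot":[0,0,0]},{"travel":[0,0,0],"rot":[0,0,0]},{"travel":[0,0,0],"rot":[0,0,0]},{"travel":[0,0,0],"rot":[0,0,0]},{"travel":[0,0,0],"rot":[0,0,0]},{"travel":[0,0,0],"rot":[0,0,0]}], claw=1.0, force=70)

```text
t: 22.1
tcp_pos: [0.4439, -0.162, -0.0162]
eef_rot: [0.001, 0.038, 0.999, -0.0]
force: [-0.5, 0.7, 7.7]
width: 0.0143
```

```bash
python3 st.py
```

```text
t 22.1 tcp [ 443.9 -162.   -16.2] xang 175.65 tilt [ 0.003 -0.    -1.   ] w 0.0143 F [-0.5  0.7  7.7] T [0.13 0.25 0.02]
[ 0.12  0.42  0.24  2.   -0.15  0.73  1.95]
```

>>> jog_arm(steps=[{"travel":[0,0,0.03],"rot":[0,0,0]},{"travel":[0,0,0.07],"rot":[0,0,0]},{"travel":[0,0,0.12],"rot":[0,0,0]},{"travel":[0,0.03,0.13],"rot":[0,0,-2]},{"travel":[-0.004,0.08,0.13],"rot":[0,0,-6]},{"travel":[-0.008,0.12,0.13],"rot":[0,0,-6]},{"travel":[-0.008,0.16,0.13],"rot":[0,0,-6]},{"travel":[-0.008,0.2,0.13],"rot":[0,0,-6]},{"travel":[-0.008,0.207,0.11],"rot":[0,0,-6]},{"travel":[-0.008,0.207,0.08],"rot":[0,0,-6]},{"travel":[-0.008,0.207,0.05],"rot":[0,0,-6]},{"travel":[-0.008,0.207,0.035],"rot":[0,0,-6]},{"travel":[-0.008,0.207,0.028],"rot":[0,0,-6]},{"travel":[-0.008,0.207,0.028],"rot":[0,0,-6]},{"travel":[-0.008,0.207,0.028],"rot":[0,0,-6]},{"travel":[-0.008,0.207,0.028],"rot":[0,0,-6]}])

```text
t: 23.7
tcp_pos: [0.4358, 0.0455, 0.0116]
eef_rot: [0.001, 0.09, 0.996, 0.0]
force: [-0.5, 0.8, 0.0]
width: 0.0138
```

```bash
cat > rs.py <<'E'
exec(open('st.py').read())
a=np.radians(-10.35); X=np.array([np.cos(a),np.sin(a)]);Y=np.array([-X[1],X[0]])
q=s['tcp_pos'][:2]*1000; print('r',(q@X).round(1),'s',(q@Y).round(1))
E
python3 rs.py; python3 - <<'E'
from h import *
s,ci,p,d=snap("wrist","w11"); save('w11.png',p,None,1.5)
s,ci,p,d=snap("scene","s11"); save('s11.png',p,(200,120,360,280),4)
E
```

```text
t 23.7 tcp [435.8  45.5  11.6] xang 169.65 tilt [ 0.003  0.    -1.   ] w 0.0138 F [-0.5  0.8  0. ] T [0.04 0.07 0.04]
[-0.25  0.32  0.13  2.06 -0.06  0.76  1.3 ]
r 420.5 s 123.0
```

View pics/w11.png

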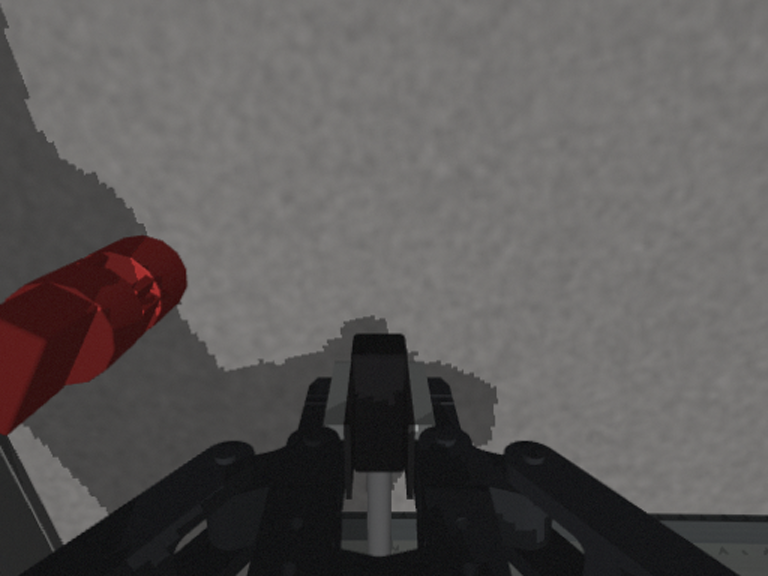

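View pics/s11.png

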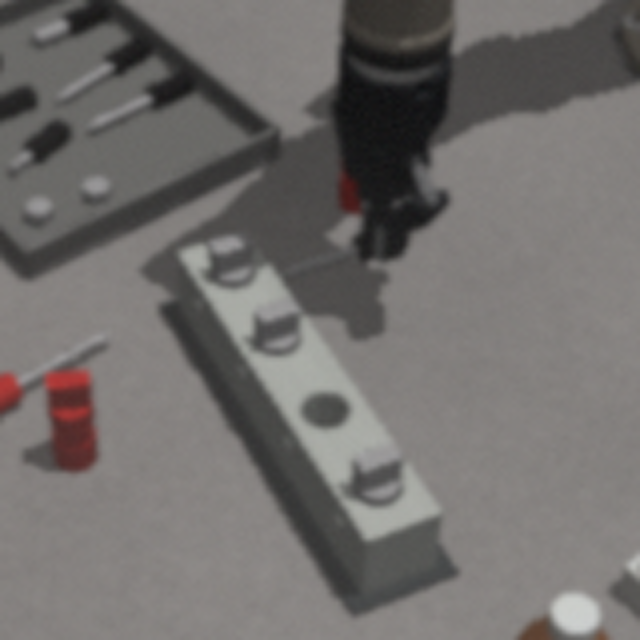

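The handle is held straight between the pads at (380,400), and the scene view shows the pin pointing at the right-hand bushing. I check level and height.

```bash
cat > hold.py <<'E'
import sys
from meas import *
n=sys.argv[1]
def hold(n):
    s,ci,p,d=snap("wrist",n); save(n+'.png',p,None,1.5)
    P=depthpts(ci,d); t=tcpR().inv().apply(P.reshape(-1,3)-s['tcp_pos']).reshape(P.shape)*1000
    m=(abs(t[...,1])<6)&(t[...,0]>12)&(t[...,0]<24)&(t[...,2]>-60)&(t[...,2]<0)&(p.max(2)<70)
    q=t[m]; a=np.polyfit(q[:,0],q[:,2],1); print('handle top: tool z at x=0',a[1].round(1),'slope',a[0].round(3),'n',m.sum(),'world top',(s['tcp_pos'][2]*1000-a[1]).round(1))
    # contour of handle rear half
    mm=((p.max(2)<70)&(abs(t[...,1])<14)&(t[...,0]>11)&(t[...,0]<40)&(abs(t[...,2]-np.polyval(a,t[...,0]))<3)).astype(np.uint8)
    for x in (13,16,19):
        k=mm.astype(bool)&(abs(t[...,0]-x)<1); y=t[...,1][k]; 
        if len(y): print('x',x,'y range',y.min().round(1),y.max().round(1))
    print('rear x',t[...,0][mm.astype(bool)].max().round(1))
    # shank
    k=(t[...,0]<-24)&(t[...,0]>-60)&(abs(t[...,1])<8)&(t[...,2]>-40)&(t[...,2]<0)
    q=t[k]
    if len(q)>30: print('shank y',np.polyfit(q[:,0],q[:,1],1).round(3),'z',np.polyfit(q[:,0],q[:,2],1).round(3),'n',len(q), q[:,0].min().round(0))
hold(n)
E
python3 hold.py w12
```

```text
handle top: tool z at x=0 -58.7 slope 1.538 n 727 world top 70.1
x 13 y range -7.9 7.9
x 16 y range -7.9 8.0
x 19 y range -7.5 6.8
rear x 18.3
shank y [0.    0.062] z [-2.0000e-02 -3.3172e+01] n 882 -60.0
```

>>> jog_arm(steps=[{"travel":[0.005,-0.0015,-0.0008],"rot":[0,0,0]},{"travel":[0.0098,-0.0024,-0.0008],"rot":[0,0,0]},{"travel":[0.0148,-0.0033,-0.0008],"rot":[0,0,0]},{"travel":[0.0197,-0.0042,-0.0008],"rot":[0,0,0]},{"travel":[0.0246,-0.0051,-0.0008],"rot":[0,0,0]},{"travel":[0.0295,-0.006,-0.0008],"rot":[0,0,0]},{"travel":[0.0295,-0.006,-0.0008],"rot":[0,0,0]},{"travel":[0.0295,-0.006,-0.0008],"rot":[0,0,0]}])

```text
t: 24.65
tcp_pos: [0.464, 0.0393, 0.0096]
eef_rot: [-0.0, 0.09, 0.996, -0.0]
force: [-0.6, 0.2, -0.3]
width: 0.0142
```

```bash
python3 rs.py; python3 hold.py w13
```

```text
t 24.65 tcp [464.   39.3   9.6] xang 169.65 tilt [-0. -0. -1.] w 0.0142 F [-0.6  0.2 -0.3] T [-0.03 -0.01 -0.03]
[-0.23  0.37  0.13  1.99 -0.07  0.79  1.33]
r 449.4 s 122.0
handle top: tool z at x=0 -57.7 slope 1.468 n 726 world top 67.3
x 13 y range -7.9 7.9
x 16 y range -8.0 7.9
x 19 y range -5.9 7.1
rear x 18.8
shank y [0.    0.038] z [-1.4000e-02 -3.2882e+01] n 886 -60.0
```

View pics/w13.png

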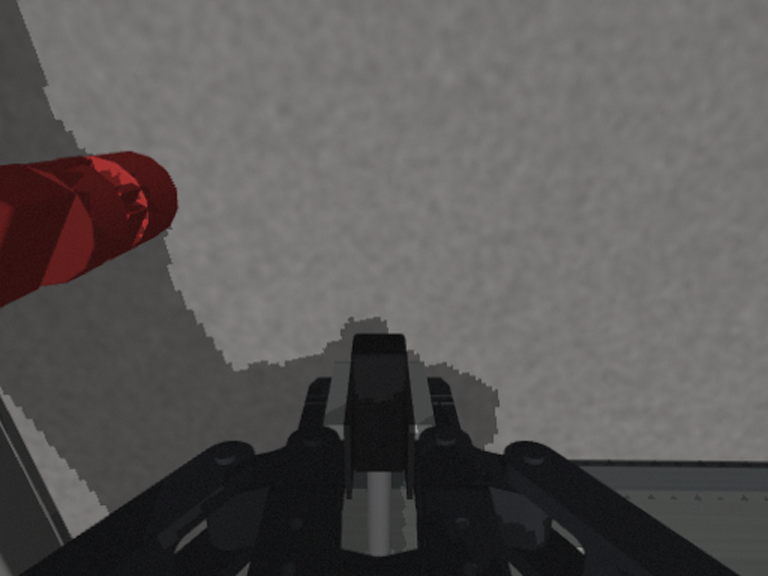

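>>> jog_arm(steps=[{"travel":[0.002,0,0.0012],"rot":[0,0,0]},{"travel":[0.007,-0.0009,0.0012],"rot":[0,0,0]},{"travel":[0.012,-0.0018,0.0012],"rot":[0,0,0]},{"travel":[0.017,-0.0027,0.0012],"rot":[0,0,0]},{"travel":[0.022,-0.0036,0.0012],"rot":[0,0,0]},{"travel":[0.027,-0.0045,0.0012],"rot":[0,0,0]},{"travel":[0.032,-0.0055,0.0012],"rot":[0,0,0]},{"travel":[0.036,-0.0062,0.0012],"rot":[0,0,0]},{"travel":[0.036,-0.0062,0.0012],"rot":[0,0,0]},{"travel":[0.036,-0.0062,0.0012],"rot":[0,0,0]}])

```text
t: 25.7
tcp_pos: [0.5, 0.0331, 0.0108]
eef_rot: [-0.0, 0.09, 0.996, -0.0]
force: [0.0, -0.3, -0.0]
width: 0.0139
```

```bash
python3 rs.py; python3 hold.py w14
```

```text
t 25.7 tcp [500.   33.1  10.8] xang 169.65 tilt [-0.  0. -1.] w 0.0139 F [ 0.  -0.3 -0. ] T [-0.01  0.06 -0.06]
[-0.21  0.42  0.14  1.9  -0.08  0.82  1.36]
r 485.9 s 122.4
handle top: tool z at x=0 -57.8 slope 1.48 n 725 world top 68.6
x 13 y range -7.9 7.9
x 16 y range -8.0 7.9
x 19 y range -6.7 6.7
rear x 18.5
shank y [-0.092 -2.566] z [ -1.494 -76.366] n 511 -36.0
```

View pics/w14.png

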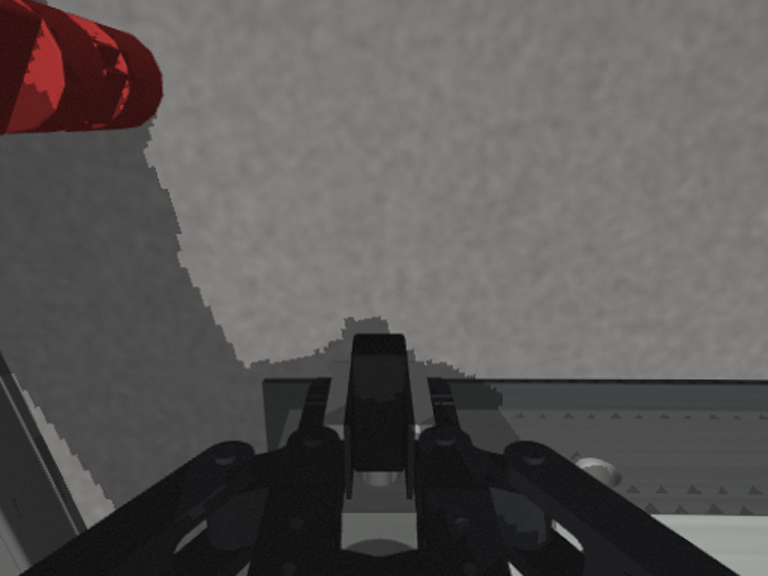

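No force so far. I close the remaining gap gently until it makes contact.

>>> jog_arm(steps=[{"travel":[0.002,-0.0004,0],"rot":[0,0,0]},{"travel":[0.004,-0.0007,0],"rot":[0,0,0]},{"travel":[0.0055,-0.001,0],"rot":[0,0,0]},{"travel":[0.0065,-0.0012,0],"rot":[0,0,0]},{"travel":[0.0065,-0.0012,0],"rot":[0,0,0]}])

```text
t: 26.25
tcp_pos: [0.5051, 0.0323, 0.0106]
eef_rot: [-0.002, 0.09, 0.996, 0.0]
force: [-4.0, 0.7, 1.9]
width: 0.0141
```

```bash
python3 rs.py; python3 hold.py w15
```

```text
t 26.25 tcp [505.1  32.3  10.6] xang 169.66 tilt [-0.003  0.    -1.   ] w 0.0141 F [-4.   0.7  1.9] T [0.13 0.76 0.06]
[-0.2   0.43  0.14  1.88 -0.08  0.83  1.36]
r 491.1 s 122.5
handle top: tool z at x=0 -57.3 slope 1.448 n 728 world top 67.9
x 13 y range -7.9 7.9
x 16 y range -8.0 7.9
x 19 y range -6.7 6.8
rear x 18.5
```

View pics/w15.png

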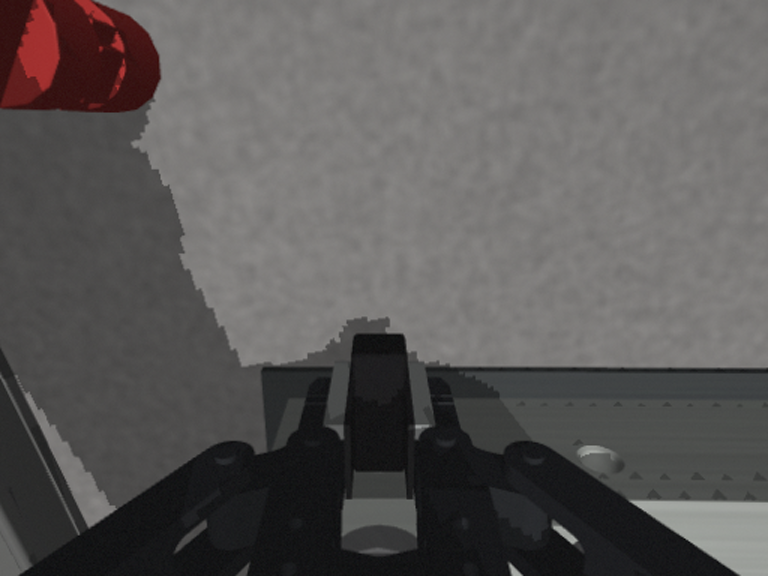

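Contact at −4 N at the predicted depth. I press slightly more, release, rise, and look.

>>> jog_arm(steps=[{"travel":[0.001,-0.0002,-0.001],"rot":[0,0,0]},{"travel":[0.001,-0.0002,-0.001],"rot":[0,0,0]},{"travel":[0.001,-0.0002,-0.001],"rot":[0,0,0]}])

```text
t: 26.6
tcp_pos: [0.5051, 0.0322, 0.0093]
eef_rot: [-0.002, 0.09, 0.996, 0.0]
force: [-6.5, 1.3, 2.7]
width: 0.0143
```

>>> jog_arm(steps=[{"travel":[0,0,0],"rot":[0,0,0]},{"travel":[0,0,0],"rot":[0,0,0]},{"travel":[0,0,0],"rot":[0,0,0]},{"travel":[0,0,0],"rot":[0,0,0]},{"travel":[0,0,0],"rot":[0,0,0]},{"travel":[0,0,0.02],"rot":[0,0,0]},{"travel":[0,0,0.05],"rot":[0,0,0]},{"travel":[0,0,0.1],"rot":[0,0,0]},{"travel":[0,0,0.12],"rot":[0,0,0]},{"travel":[0,0,0.12],"rot":[0,0,0]},{"travel":[0,0,0.12],"rot":[0,0,0]}], claw=0.5)

```text
t: 27.7
tcp_pos: [0.5077, 0.0317, 0.13]
eef_rot: [0.0, 0.09, 0.996, 0.0]
force: [0.2, 0.5, -0.6]
width: 0.0427
```

```bash
python3 wm.py w16
```

```text
t 27.7 tcp [507.7  31.7 130. ] xang 169.65 tilt [ 0.001  0.    -1.   ] w 0.0427 F [ 0.2  0.5 -0.6] T [0.   0.04 0.02]
[-0.22  0.29  0.15  1.75 -0.05  1.11  1.34]
(array([563.7,  91.8]), array([15.2, 30.5]), 169.5)
(array([551. ,  23.8]), array([13.3, 29.7]), 169.2)
```

View pics/w16.png

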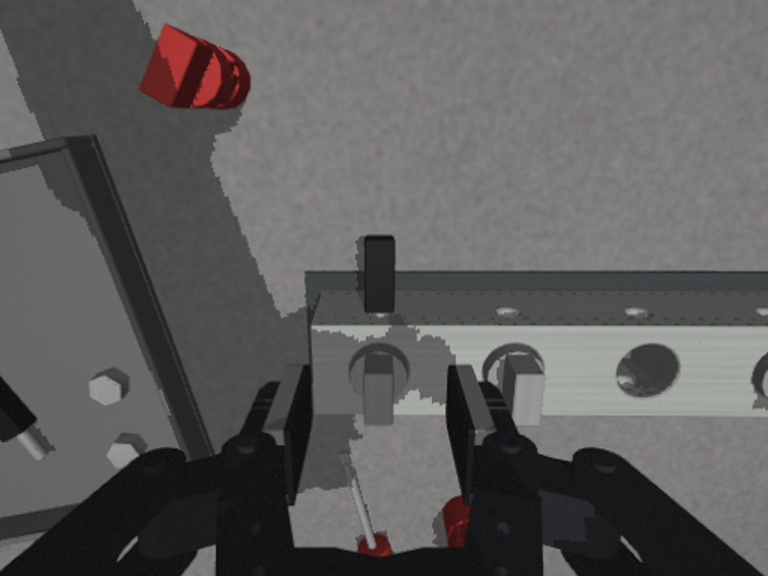

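The handle at (379,273) stands at the front face with the pin in. I measure the seating gap.

```bash
cat > seat.py <<'E'
import sys
from meas import *
a=np.radians(-10.35); X=np.array([np.cos(a),np.sin(a)]);Y=np.array([-X[1],X[0]])
def seat(n,ss,ci):
    z=np.load(n+'.npz');P=depthpts(ci,z['d'])*1000;r=P[...,:2]@X;s=P[...,:2]@Y
    m=(z['p'].max(2)<60)&(abs(s-ss)<11)&(r>460)&(r<530)&(P[...,2]>15)&(P[...,2]<70)
    top=m&(P[...,2]>np.median(P[...,2][m])-4)
    print('handle r',np.percentile(r[m],[1,99]).round(1),'s',np.percentile(s[m],[1,99]).round(1),'n',m.sum())
    q=m&(abs(s-ss)<6)
    for rr in range(466,520,5):
        k=q&(abs(r-rr)<1.5)
        if k.sum()>2: print(rr,'ztop',np.percentile(P[...,2][k],90).round(1),end='; ')
    print()
    # block front face edge at z=58 nearby
    b=(abs(s-ss)<25)&(abs(P[...,2]-58)<1.2)&(r>490)&(r<560); print('block top front edge r',np.percentile(r[b],1).round(1))
if __name__=='__main__': seat(sys.argv[1],float(sys.argv[2]),camera_info('wrist'))
E
python3 seat.py w16 122.4
python3 - <<'E'
from h import *
p=np.load('w16.npz')['p']; save('w16z.png',p,(200,140,310,300),5)
E
```

```text
handle r [471.2 528.1] s [113.4 131.4] n 1194
471 ztop 42.0; 476 ztop 42.6; 481 ztop 42.9; 486 ztop 43.6; 491 ztop 43.9; 496 ztop 44.3; 501 ztop 44.7; 506 ztop 45.0; 511 ztop 44.4; 
block top front edge r 512.0
```

View pics/w16z.png

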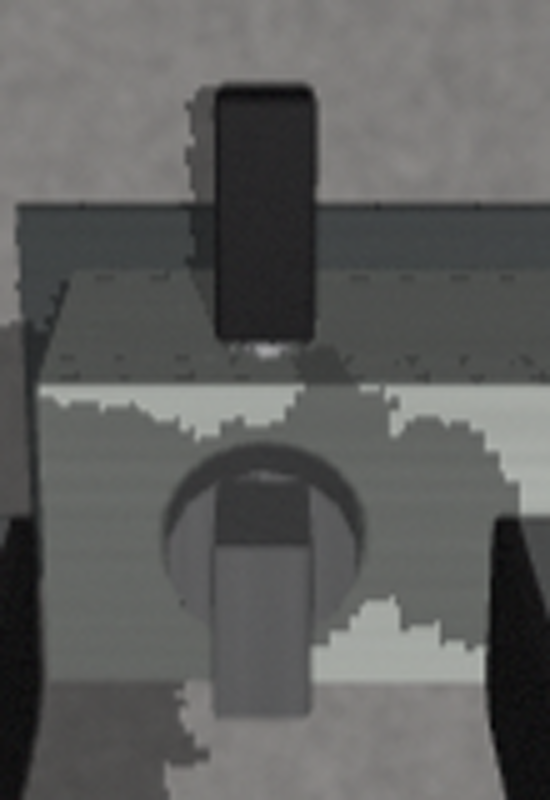

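>>> jog_arm(steps=[{"travel":[0,-0.02,0.02],"rot":[0,0,0]},{"travel":[-0.03,-0.1,0.02],"rot":[0,0,6]},{"travel":[-0.064,-0.25,0.02],"rot":[0,0,12.3]},{"travel":[-0.064,-0.25,0.02],"rot":[0,0,12.3]},{"travel":[-0.064,-0.25,0.02],"rot":[0,0,12.3]},{"travel":[-0.064,-0.25,-0.02],"rot":[0,0,12.3]},{"travel":[-0.064,-0.25,-0.06],"rot":[0,0,12.3]},{"travel":[-0.064,-0.25,-0.08],"rot":[0,0,12.3]},{"travel":[-0.064,-0.25,-0.08],"rot":[0,0,12.3]},{"travel":[-0.064,-0.25,-0.08],"rot":[0,0,12.3]},{"travel":[-0.064,-0.25,-0.08],"rot":[0,0,12.3]}])

```text
t: 28.85
tcp_pos: [0.4448, -0.2184, 0.0509]
eef_rot: [0.001, -0.018, 1.0, -0.0]
force: [0.7, 0.4, 0.8]
width: 0.0426
```

```bash
python3 pins.py w17
```

```text
t 28.85 tcp [ 444.8 -218.4   50.9] xang 182.01 tilt [ 0.002 -0.001 -1.   ] w 0.0426 F [0.7 0.4 0.8] T [-0.01 -0.03 -0.03]
[ 0.2   0.36  0.27  1.88 -0.12  0.91  2.14]
handle [ 550.9 -221. ] [41.7 17.5] yaw 16.7 px [366. 523.]
handle [ 518.  -382.6] [100.4  14.4] yaw 1.4 px [ 14. 454.]
handle [ 460.8 -114.2] [87.2  9.1] yaw 1.5 px [624. 356.]
handle [ 441.  -218.8] [41.5 15.6] yaw 2.7 px [379. 311.]
handle [ 443.1 -275.5] [41.7 18.1] yaw 11.1 px [242. 313.]
handle [ 443.9 -340.3] [41.  20.6] yaw 1.6 px [ 82. 307.]
handle [ 412.5 -221.5] [  4.4 101.8] yaw -88.6 px [375. 245.]
```

View pics/w17.png

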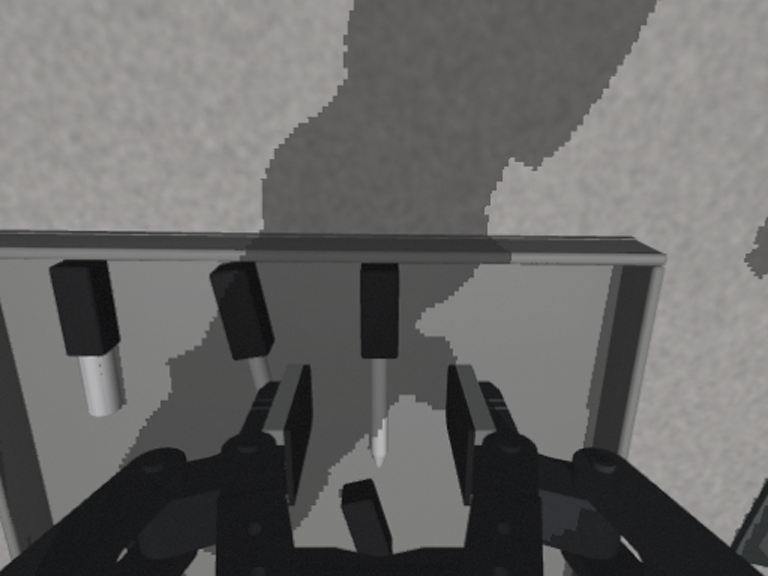

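>>> jog_arm(steps=[{"travel":[-0.002,0,-0.02],"rot":[0,0,0]},{"travel":[-0.002,0,-0.04],"rot":[0,0,0]},{"travel":[-0.002,0,-0.05],"rot":[0,0,0]},{"travel":[-0.002,0,-0.058],"rot":[0,0,0]},{"travel":[-0.002,0,-0.064],"rot":[0,0,0]},{"travel":[-0.002,0,-0.064],"rot":[0,0,0]},{"travel":[-0.002,0,-0.064],"rot":[0,0,0]}])

```text
t: 29.6
tcp_pos: [0.4421, -0.2185, -0.0136]
eef_rot: [0.0, -0.017, 1.0, -0.0]
force: [0.9, 0.5, 0.4]
width: 0.0428
```

>>> jog_arm(steps=[{"travel":[0,0,0],"rot":[0,0,0]},{"travel":[0,0,0],"rot":[0,0,0]},{"travel":[0,0,0],"rot":[0,0,0]},{"travel":[0,0,0],"rot":[0,0,0]},{"travel":[0,0,0],"rot":[0,0,0]},{"travel":[0,0,0],"rot":[0,0,0]},{"travel":[0,0,0],"rot":[0,0,0]}], claw=1.0, force=70)

```text
t: 30.3
tcp_pos: [0.4422, -0.2186, -0.0133]
eef_rot: [0.001, -0.017, 1.0, -0.0]
force: [-0.8, 1.3, 6.4]
width: 0.0142
```

```bash
python3 st.py
```

```text
t 30.3 tcp [ 442.2 -218.6  -13.3] xang 181.95 tilt [ 0.001 -0.    -1.   ] w 0.0142 F [-0.8  1.3  6.4] T [0.09 0.23 0.06]
[ 0.23  0.45  0.25  1.94 -0.16  0.76  2.17]
```

>>> jog_arm(steps=[{"travel":[0,0,0.03],"rot":[0,0,0]},{"travel":[0,0,0.07],"rot":[0,0,0]},{"travel":[0,0,0.12],"rot":[0,0,0]},{"travel":[0,0.03,0.13],"rot":[0,0,-3]},{"travel":[0,0.07,0.13],"rot":[0,0,-6]},{"travel":[0.003,0.11,0.13],"rot":[0,0,-10]},{"travel":[0.006,0.16,0.13],"rot":[0,0,-12.3]},{"travel":[0.006,0.21,0.13],"rot":[0,0,-12.3]},{"travel":[0.006,0.26,0.13],"rot":[0,0,-12.3]},{"travel":[0.006,0.3,0.13],"rot":[0,0,-12.3]},{"travel":[0.006,0.332,0.12],"rot":[0,0,-12.3]},{"travel":[0.006,0.332,0.08],"rot":[0,0,-12.3]},{"travel":[0.006,0.332,0.05],"rot":[0,0,-12.3]},{"travel":[0.006,0.332,0.035],"rot":[0,0,-12.3]},{"travel":[0.006,0.332,0.028],"rot":[0,0,-12.3]},{"travel":[0.006,0.332,0.028],"rot":[0,0,-12.3]},{"travel":[0.006,0.332,0.028],"rot":[0,0,-12.3]}])

```text
t: 32.0
tcp_pos: [0.4485, 0.1138, 0.0146]
eef_rot: [0.001, 0.09, 0.996, 0.0]
force: [0.1, -0.4, -0.2]
width: 0.0138
```

```bash
python3 rs.py; python3 hold.py w18
```

```text
t 32.0 tcp [448.5 113.8  14.6] xang 169.64 tilt [ 0.002  0.    -1.   ] w 0.0138 F [ 0.1 -0.4 -0.2] T [0.01 0.   0.04]
[-0.35  0.35  0.08  2.   -0.04  0.79  1.14]
r 420.7 s 192.6
handle top: tool z at x=0 -49.8 slope 1.067 n 782 world top 64.4
x 13 y range -7.6 7.6
x 16 y range -8.0 7.6
x 19 y range -7.7 7.8
rear x 19.9
shank y [-0.003 -0.074] z [-1.1000e-02 -2.9953e+01] n 935 -60.0
```

View pics/w18.png

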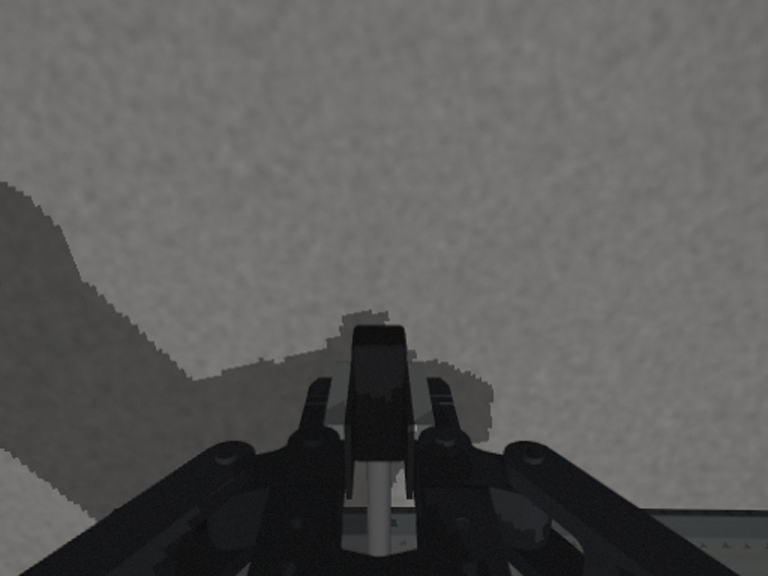

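Level and in line (axis z 40.5 mm, s 192.6). I insert.

>>> jog_arm(steps=[{"travel":[0.005,-0.0011,-0.0005],"rot":[0,0,0]},{"travel":[0.01,-0.002,-0.0005],"rot":[0,0,0]},{"travel":[0.015,-0.0029,-0.0005],"rot":[0,0,0]},{"travel":[0.02,-0.0038,-0.0005],"rot":[0,0,0]},{"travel":[0.025,-0.0047,-0.0005],"rot":[0,0,0]},{"travel":[0.03,-0.0056,-0.0005],"rot":[0,0,0]},{"travel":[0.03,-0.0056,-0.0005],"rot":[0,0,0]}])

```text
t: 32.75
tcp_pos: [0.4786, 0.1078, 0.0134]
eef_rot: [0.0, 0.091, 0.996, 0.0]
force: [-0.2, -0.3, -1.8]
width: 0.0136
```

```bash
python3 rs.py
```

```text
t 32.75 tcp [478.6 107.8  13.4] xang 169.61 tilt [ 0.001 -0.    -1.   ] w 0.0136 F [-0.2 -0.3 -1.8] T [-0.   -0.01  0.03]
[-0.32  0.4   0.08  1.92 -0.04  0.82  1.17]
r 451.5 s 192.1
```

>>> jog_arm(steps=[{"travel":[0.005,-0.0006,0.0005],"rot":[0,0,0]},{"travel":[0.01,-0.0015,0.0005],"rot":[0,0,0]},{"travel":[0.015,-0.0024,0.0005],"rot":[0,0,0]},{"travel":[0.02,-0.0033,0.0005],"rot":[0,0,0]},{"travel":[0.025,-0.0042,0.0005],"rot":[0,0,0]},{"travel":[0.03,-0.0051,0.0005],"rot":[0,0,0]},{"travel":[0.035,-0.006,0.0005],"rot":[0,0,0]},{"travel":[0.035,-0.006,0.0005],"rot":[0,0,0]}])

```text
t: 33.55
tcp_pos: [0.5136, 0.1018, 0.014]
eef_rot: [0.0, 0.091, 0.996, 0.0]
force: [0.2, -0.0, 0.1]
width: 0.0142
```

>>> jog_arm(steps=[{"travel":[0.002,-0.0004,0],"rot":[0,0,0]},{"travel":[0.004,-0.0007,0],"rot":[0,0,0]},{"travel":[0.0055,-0.001,0],"rot":[0,0,0]},{"travel":[0.0065,-0.0012,0],"rot":[0,0,0]},{"travel":[0.0065,-0.0012,0],"rot":[0,0,0]}])

```text
t: 34.05
tcp_pos: [0.5192, 0.1009, 0.0139]
eef_rot: [0.0, 0.09, 0.996, 0.0]
force: [-0.5, 1.1, -0.7]
width: 0.014
```

```bash
python3 rs.py;python3 hold.py w19
```

```text
t 34.05 tcp [519.2 100.9  13.9] xang 169.65 tilt [ 0.  0. -1.] w 0.014 F [-0.5  1.1 -0.7] T [ 0.    0.01 -0.01]
[-0.29  0.46  0.09  1.82 -0.05  0.86  1.21]
r 492.6 s 192.6
handle top: tool z at x=0 -50.2 slope 1.101 n 806 world top 64.1
x 13 y range -7.6 7.6
x 16 y range -8.1 7.5
x 19 y range -8.0 7.7
rear x 20.0
```

View pics/w19.png

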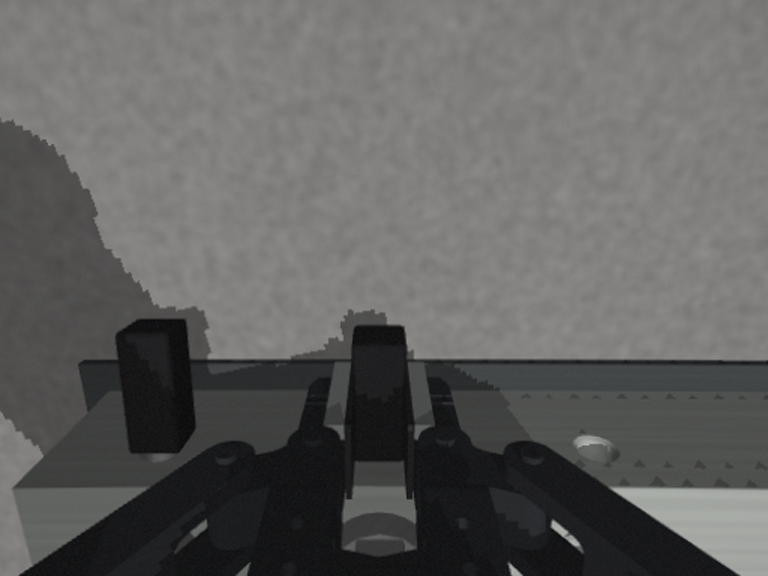

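Just short of contact, so I push 2.5 mm more.

>>> jog_arm(steps=[{"travel":[0.001,-0.0002,0],"rot":[0,0,0]},{"travel":[0.002,-0.0004,-0.0005],"rot":[0,0,0]},{"travel":[0.0025,-0.0005,-0.001],"rot":[0,0,0]},{"travel":[0.0025,-0.0005,-0.001],"rot":[0,0,0]}])

```text
t: 34.5
tcp_pos: [0.5193, 0.1009, 0.0124]
eef_rot: [-0.002, 0.09, 0.996, -0.0]
force: [-5.3, 0.5, 1.2]
width: 0.0142
```

```bash
python3 rs.py
```

```text
t 34.5 tcp [519.3 100.9  12.4] xang 169.69 tilt [-0.005  0.    -1.   ] w 0.0142 F [-5.3  0.5  1.2] T [ 0.15  1.04 -0.03]
[-0.29  0.47  0.09  1.82 -0.05  0.86  1.21]
r 492.7 s 192.6
```

>>> jog_arm(steps=[{"travel":[0.001,-0.0002,0],"rot":[0,0,0]},{"travel":[0.001,-0.0002,0],"rot":[0,0,0]},{"travel":[0.001,-0.0002,0],"rot":[0,0,0]}])

```text
t: 34.8
tcp_pos: [0.5193, 0.1009, 0.0123]
eef_rot: [-0.003, 0.09, 0.996, -0.0]
force: [-6.2, 1.4, 3.2]
width: 0.0144
```

>>> jog_arm(steps=[{"travel":[0,0,0],"rot":[0,0,0]},{"travel":[0,0,0],"rot":[0,0,0]},{"travel":[0,0,0],"rot":[0,0,0]},{"travel":[0,0,0],"rot":[0,0,0]},{"travel":[0,0,0],"rot":[0,0,0]},{"travel":[0,0,0.02],"rot":[0,0,0]},{"travel":[0,0,0.05],"rot":[0,0,0]},{"travel":[0,0,0.1],"rot":[0,0,0]},{"travel":[0,0,0.13],"rot":[0,0,0]},{"travel":[0,0,0.13],"rot":[0,0,0]},{"travel":[0,0,0.13],"rot":[0,0,0]}], claw=0.5)

```text
t: 35.9
tcp_pos: [0.5232, 0.1003, 0.1437]
eef_rot: [0.001, 0.09, 0.996, 0.0]
force: [-0.3, 0.7, -0.5]
width: 0.0428
```

```bash
python3 wm.py w20;python3 seat.py w20 192.4;python3 seat.py w20 122.4
```

```text
t 35.9 tcp [523.2 100.3 143.7] xang 169.65 tilt [ 0.002  0.    -1.   ] w 0.0428 F [-0.3  0.7 -0.5] T [ 0.03 -0.04 -0.04]
[-0.3   0.32  0.1   1.67 -0.03  1.15  1.2 ]
(array([589. , 227.9]), array([17.1, 29.1]), 169.8)
(array([564.4,  93.2]), array([13.3, 30.1]), 169.2)
(array([551.7,  24.5]), array([15.3, 30.1]), 168.9)
handle r [470.9 528.1] s [182.9 201.6] n 1117
471 ztop 41.7; 476 ztop 42.4; 481 ztop 42.8; 486 ztop 43.3; 491 ztop 43.8; 496 ztop 43.9; 501 ztop 44.2; 506 ztop 45.0; 511 ztop 44.3; 
block top front edge r 511.7
handle r [471.  527.9] s [113.7 130.5] n 1237
471 ztop 41.7; 476 ztop 42.3; 481 ztop 42.8; 486 ztop 43.4; 491 ztop 43.7; 496 ztop 44.1; 501 ztop 44.4; 506 ztop 45.2; 511 ztop 44.4; 
block top front edge r 511.6
```

View pics/w20.png

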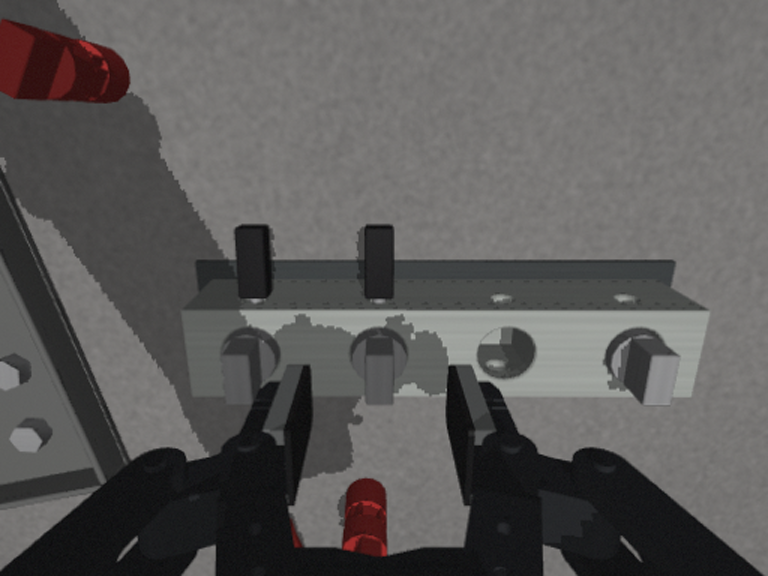

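Both handles at (253,262) and (378,262) are seated the same way, with the rear end at r=471. Now the third pin.

>>> jog_arm(steps=[{"travel":[0,-0.02,0.02],"rot":[0,0,0]},{"travel":[-0.02,-0.06,0.02],"rot":[0,0,4]},{"travel":[-0.03,-0.11,0.02],"rot":[0,0,8]},{"travel":[-0.04,-0.16,0.02],"rot":[0,0,12]},{"travel":[-0.05,-0.21,0.02],"rot":[0,0,16]},{"travel":[-0.06,-0.26,0.02],"rot":[0,0,21]},{"travel":[-0.07,-0.31,0.02],"rot":[0,0,21]},{"travel":[-0.078,-0.35,0.01],"rot":[0,0,21]},{"travel":[-0.078,-0.376,-0.03],"rot":[0,0,21]},{"travel":[-0.078,-0.376,-0.07],"rot":[0,0,21]},{"travel":[-0.078,-0.376,-0.094],"rot":[0,0,21]},{"travel":[-0.078,-0.376,-0.094],"rot":[0,0,21]},{"travel":[-0.078,-0.376,-0.094],"rot":[0,0,21]},{"travel":[-0.078,-0.376,-0.094],"rot":[0,0,21]}])

```text
t: 37.35
tcp_pos: [0.4457, -0.2763, 0.0501]
eef_rot: [0.001, -0.093, 0.996, -0.001]
force: [1.0, 0.8, 0.5]
width: 0.0426
```

```bash
python3 pins.py w21
```

```text
t 37.35 tcp [ 445.7 -276.3   50.1] xang 190.68 tilt [ 0.002 -0.001 -1.   ] w 0.0426 F [1.  0.8 0.5] T [-0.06 -0.02  0.  ]
[ 0.31  0.41  0.27  1.81 -0.13  0.94  2.4 ]
handle [ 543.4 -225.3] [27.1 15.7] yaw 17.4 px [446. 525.]
handle [ 548.6 -278.4] [15.7 39.1] yaw -1.3 px [335. 515.]
handle [ 468.2 -114.2] [101.2  15.4] yaw 1.7 px [732. 425.]
handle [ 443.  -277.4] [41.5 15.7] yaw 11.4 px [379. 314.]
handle [ 444. -342.] [41.9 17.3] yaw 1.7 px [222. 287.]
handle [ 413.4 -256.6] [  4.5 103.2] yaw -88.6 px [441. 256.]
handle [ 485.  -383.3] [122.    8.3] yaw 1.1 px [114. 347.]
```

View pics/w21.png

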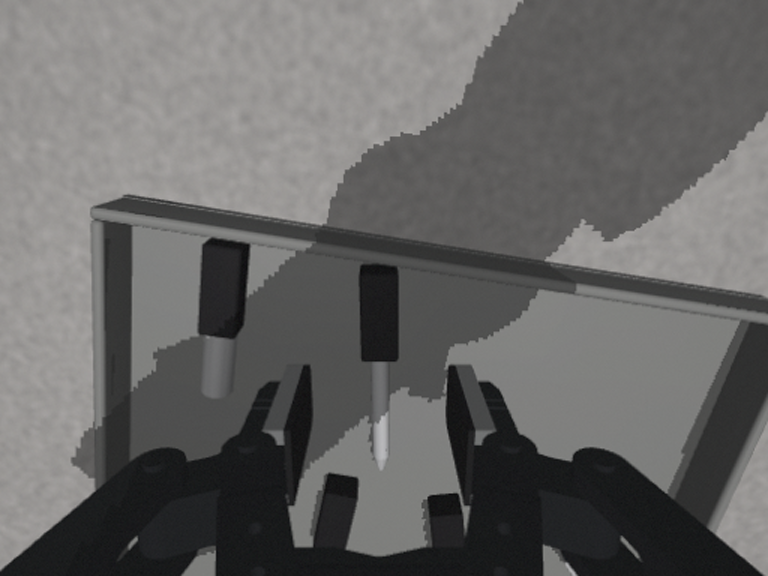

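>>> jog_arm(steps=[{"travel":[-0.0015,-0.0005,-0.02],"rot":[0,0,0]},{"travel":[-0.0015,-0.0005,-0.04],"rot":[0,0,0]},{"travel":[-0.0015,-0.0005,-0.05],"rot":[0,0,0]},{"travel":[-0.0015,-0.0005,-0.058],"rot":[0,0,0]},{"travel":[-0.0015,-0.0005,-0.063],"rot":[0,0,0]},{"travel":[-0.0015,-0.0005,-0.063],"rot":[0,0,0]},{"travel":[-0.0015,-0.0005,-0.063],"rot":[0,0,0]}])

```text
t: 38.1
tcp_pos: [0.4437, -0.2766, -0.0135]
eef_rot: [0.001, -0.093, 0.996, -0.0]
force: [0.3, 0.2, 0.1]
width: 0.0427
```

>>> jog_arm(steps=[{"travel":[0,0,0],"rot":[0,0,0]},{"travel":[0,0,0],"rot":[0,0,0]},{"travel":[0,0,0],"rot":[0,0,0]},{"travel":[0,0,0],"rot":[0,0,0]},{"travel":[0,0,0],"rot":[0,0,0]},{"travel":[0,0,0],"rot":[0,0,0]},{"travel":[0,0,0],"rot":[0,0,0]}], claw=1.0, force=70)

```text
t: 38.8
tcp_pos: [0.4437, -0.2767, -0.0133]
eef_rot: [0.001, -0.093, 0.996, -0.0]
force: [-1.5, 0.5, 5.5]
width: 0.0138
```

```bash
python3 st.py
```

```text
t 38.8 tcp [ 443.7 -276.7  -13.3] xang 190.65 tilt [ 0.001 -0.001 -1.   ] w 0.0138 F [-1.5  0.5  5.5] T [0.09 0.16 0.  ]
[ 0.33  0.5   0.25  1.86 -0.17  0.8   2.43]
```

>>> jog_arm(steps=[{"travel":[0,0,0.03],"rot":[0,0,0]},{"travel":[0,0,0.07],"rot":[0,0,0]},{"travel":[0,0,0.12],"rot":[0,0,0]},{"travel":[0,0.03,0.13],"rot":[0,0,-3]},{"travel":[0,0.07,0.13],"rot":[0,0,-6]},{"travel":[0.003,0.11,0.13],"rot":[0,0,-9]},{"travel":[0.006,0.15,0.13],"rot":[0,0,-12]},{"travel":[0.008,0.19,0.13],"rot":[0,0,-15]},{"travel":[0.01,0.23,0.13],"rot":[0,0,-18]},{"travel":[0.012,0.27,0.13],"rot":[0,0,-21]},{"travel":[0.015,0.31,0.13],"rot":[0,0,-21]},{"travel":[0.018,0.35,0.13],"rot":[0,0,-21]},{"travel":[0.021,0.39,0.13],"rot":[0,0,-21]},{"travel":[0.024,0.43,0.13],"rot":[0,0,-21]},{"travel":[0.027,0.47,0.13],"rot":[0,0,-21]},{"travel":[0.03,0.51,0.13],"rot":[0,0,-21]},{"travel":[0.03,0.528,0.12],"rot":[0,0,-21]},{"travel":[0.03,0.528,0.1],"rot":[0,0,-21]},{"travel":[0.03,0.528,0.1],"rot":[0,0,-21]}])

```text
t: 40.7
tcp_pos: [0.4702, 0.2512, 0.0829]
eef_rot: [-0.003, 0.089, 0.996, -0.002]
force: [-0.1, -0.3, -1.5]
width: 0.014
```

>>> jog_arm(steps=[{"travel":[0,0,-0.03],"rot":[0,0,0]},{"travel":[0,0,-0.055],"rot":[0,0,0]},{"travel":[0,0,-0.07],"rot":[0,0,0]},{"travel":[0,0,-0.073],"rot":[0,0,0]},{"travel":[0,0,-0.073],"rot":[0,0,0]},{"travel":[0,0,-0.073],"rot":[0,0,0]}])

```text
t: 41.3
tcp_pos: [0.4743, 0.2519, 0.0142]
eef_rot: [0.001, 0.091, 0.996, 0.001]
force: [1.2, -0.6, -0.6]
width: 0.0144
```

```bash
python3 rs.py; python3 hold.py w22
```

```text
t 41.3 tcp [474.3 251.9  14.2] xang 169.61 tilt [ 0.002  0.001 -1.   ] w 0.0144 F [ 1.2 -0.6 -0.6] T [-0.01  0.03  0.02]
[-0.54  0.47  0.03  1.8  -0.02  0.87  0.88]
r 421.3 s 333.0
handle top: tool z at x=0 -51.9 slope 1.229 n 764 world top 66.0
x 13 y range -8.1 7.6
x 16 y range -8.0 7.5
x 19 y range -7.8 7.6
rear x 19.7
shank y [-0.002 -0.01 ] z [-1.3000e-02 -2.9991e+01] n 924 -60.0
```

View pics/w22.png

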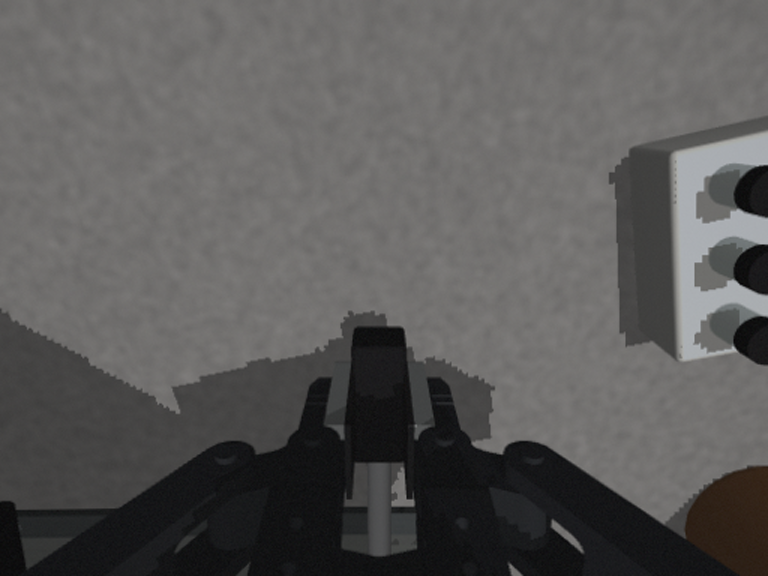

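>>> jog_arm(steps=[{"travel":[0.005,-0.0015,0],"rot":[0,0,0]},{"travel":[0.01,-0.0024,0],"rot":[0,0,0]},{"travel":[0.015,-0.0033,0],"rot":[0,0,0]},{"travel":[0.02,-0.0042,0],"rot":[0,0,0]},{"travel":[0.025,-0.0051,0],"rot":[0,0,0]},{"travel":[0.03,-0.006,0],"rot":[0,0,0]},{"travel":[0.03,-0.006,0],"rot":[0,0,0]}])

```text
t: 42.05
tcp_pos: [0.5042, 0.2453, 0.0129]
eef_rot: [0.0, 0.091, 0.996, -0.0]
force: [-0.7, 0.1, -0.7]
width: 0.0142
```

```bash
python3 rs.py
```

```text
t 42.05 tcp [504.2 245.3  12.9] xang 169.6 tilt [ 0.001 -0.    -1.   ] w 0.0142 F [-0.7  0.1 -0.7] T [-0.02 -0.   -0.01]
[-0.51  0.52  0.03  1.73 -0.02  0.89  0.92]
r 451.9 s 331.9
```

>>> jog_arm(steps=[{"travel":[0.005,-0.0005,0.0008],"rot":[0,0,0]},{"travel":[0.01,-0.0014,0.0008],"rot":[0,0,0]},{"travel":[0.015,-0.0023,0.0008],"rot":[0,0,0]},{"travel":[0.02,-0.0032,0.0008],"rot":[0,0,0]},{"travel":[0.025,-0.0041,0.0008],"rot":[0,0,0]},{"travel":[0.03,-0.005,0.0008],"rot":[0,0,0]},{"travel":[0.035,-0.0059,0.0008],"rot":[0,0,0]},{"travel":[0.035,-0.0059,0.0008],"rot":[0,0,0]}])

```text
t: 42.85
tcp_pos: [0.5392, 0.2393, 0.0137]
eef_rot: [0.0, 0.091, 0.996, -0.0]
force: [-0.4, 0.2, 0.1]
width: 0.0139
```

```bash
python3 rs.py; python3 hold.py w23
```

```text
t 42.85 tcp [539.2 239.3  13.7] xang 169.6 tilt [ 0.001 -0.    -1.   ] w 0.0139 F [-0.4  0.2  0.1] T [-0.07  0.05 -0.01]
[-0.47  0.56  0.04  1.64 -0.02  0.93  0.96]
r 487.4 s 332.3
handle top: tool z at x=0 -51.7 slope 1.226 n 771 world top 65.4
x 13 y range -8.1 7.6
x 16 y range -8.1 7.6
x 19 y range -7.8 7.7
rear x 19.6
shank y [-0.057 -1.433] z [ -1.908 -84.28 ] n 624 -34.0
```

>>> jog_arm(steps=[{"travel":[0.002,-0.0004,0],"rot":[0,0,0]},{"travel":[0.004,-0.0007,0],"rot":[0,0,0]},{"travel":[0.006,-0.0011,0],"rot":[0,0,0]},{"travel":[0.0075,-0.0014,-0.0005],"rot":[0,0,0]},{"travel":[0.0085,-0.0016,-0.001],"rot":[0,0,0]},{"travel":[0.0085,-0.0016,-0.001],"rot":[0,0,0]}])

```text
t: 43.5
tcp_pos: [0.5441, 0.2389, 0.0122]
eef_rot: [-0.002, 0.09, 0.996, -0.0]
force: [-4.5, 1.1, 1.6]
width: 0.0139
```

```bash
python3 rs.py
```

```text
t 43.5 tcp [544.1 238.9  12.2] xang 169.71 tilt [-0.005  0.    -1.   ] w 0.0139 F [-4.5  1.1  1.6] T [0.1  1.03 0.04]
[-0.47  0.58  0.04  1.63 -0.03  0.94  0.97]
r 492.3 s 332.8
```

Contact. A small extra push, then release and rise.

>>> jog_arm(steps=[{"travel":[0.001,-0.0002,0],"rot":[0,0,0]},{"travel":[0.001,-0.0002,0],"rot":[0,0,0]},{"travel":[0.001,-0.0002,0],"rot":[0,0,0]}])

```text
t: 43.8
tcp_pos: [0.544, 0.2389, 0.0122]
eef_rot: [-0.003, 0.089, 0.996, -0.0]
force: [-7.0, 0.5, 3.8]
width: 0.0139
```

>>> jog_arm(steps=[{"travel":[0,0,0],"rot":[0,0,0]},{"travel":[0,0,0],"rot":[0,0,0]},{"travel":[0,0,0],"rot":[0,0,0]},{"travel":[0,0,0],"rot":[0,0,0]},{"travel":[0,0,0],"rot":[0,0,0]},{"travel":[0,0,0.02],"rot":[0,0,0]},{"travel":[0,0,0.05],"rot":[0,0,0]},{"travel":[0,0,0.1],"rot":[0,0,0]},{"travel":[0,-0.04,0.14],"rot":[0,0,0]},{"travel":[0.005,-0.08,0.17],"rot":[0,0,0]},{"travel":[0.005,-0.11,0.2],"rot":[0,0,0]},{"travel":[0.005,-0.11,0.2],"rot":[0,0,0]},{"travel":[0.005,-0.11,0.2],"rot":[0,0,0]},{"travel":[0.005,-0.11,0.2],"rot":[0,0,0]}], claw=0.5)

```text
t: 45.2
tcp_pos: [0.5517, 0.1294, 0.2117]
eef_rot: [-0.001, 0.089, 0.996, 0.0]
force: [0.0, 1.1, 0.1]
width: 0.0426
```

```bash
python3 wm.py w24;for s in 332.4 192.4 122.4; do python3 seat.py w24 $s; done; python3 - <<'E'
from h import *
s,ci,p,d=snap("scene","s24"); save('s24.png',p,None,1.5)
s,ci,p,d=snap("top","t24"); save('t24.png',p,None,1.5)
E
```

```text
t 45.2 tcp [551.7 129.4 211.7] xang 169.76 tilt [-0.002  0.001 -1.   ] w 0.0426 F [0.  1.1 0.1] T [ 0.06 -0.01 -0.02]
[-0.32  0.34  0.08  1.46 -0.03  1.34  1.16]
(array([589.4, 228.3]), array([15.3, 28. ]), 169.7)
(array([565. ,  93.1]), array([14.1, 28.1]), 170.2)
(array([552.1,  24.2]), array([16. , 28.9]), 169.5)
handle r [472.2 527.7] s [323.5 339.9] n 825
471 ztop 42.5; 476 ztop 43.4; 481 ztop 43.5; 486 ztop 44.0; 491 ztop 44.3; 496 ztop 45.4; 501 ztop 45.4; 506 ztop 45.8; 511 ztop 45.3; 
block top front edge r 513.2
handle r [472.5 513.3] s [185.1 200.9] n 677
476 ztop 43.5; 481 ztop 43.8; 486 ztop 43.8; 491 ztop 44.9; 496 ztop 44.8; 501 ztop 45.2; 506 ztop 45.6; 511 ztop 45.5; 
block top front edge r 512.8
handle r [472.1 526.4] s [113.4 131.4] n 899
471 ztop 41.2; 476 ztop 42.9; 481 ztop 43.9; 486 ztop 44.4; 491 ztop 44.3; 496 ztop 44.7; 501 ztop 45.3; 506 ztop 45.7; 511 ztop 46.2; 
block top front edge r 512.9
```

View pics/w24.png

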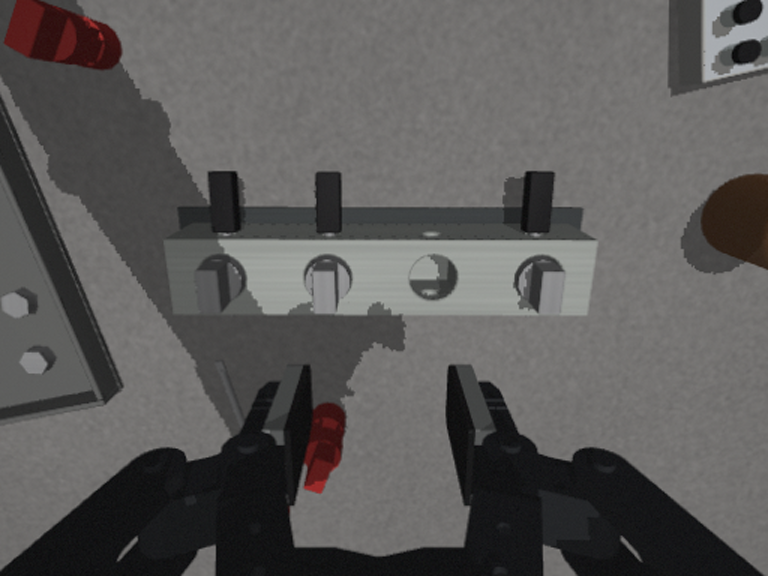

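View pics/s24.png

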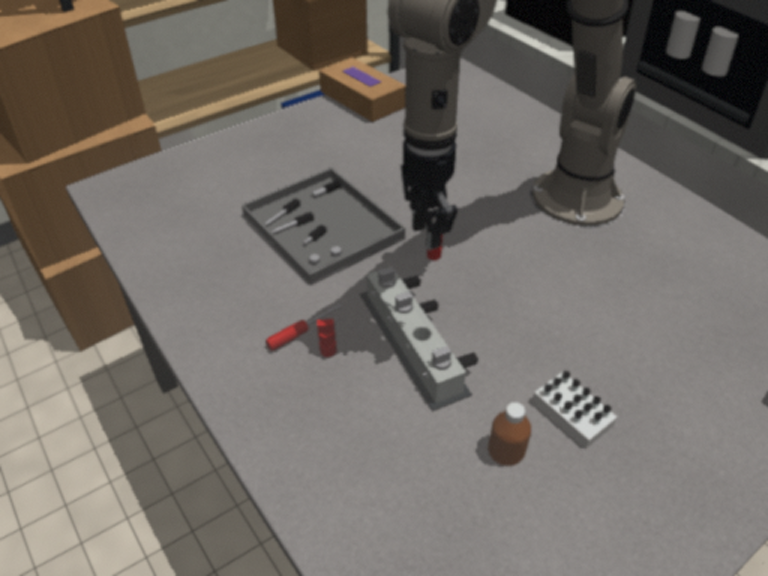

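View pics/t24.png

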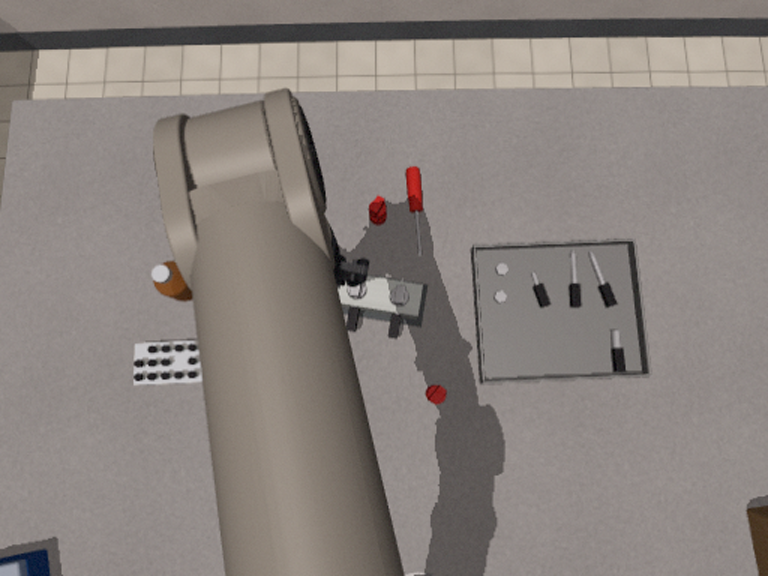

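All three handles at (224,202), (329,202) and (538,202) stand against the front face. The tongues read 169.5–170.2°, against the block's 169.65°. The bottle, rack and screwdriver are where they were. I hand the job in.

```bash
python3 -c "
from station import *
print(sign_off())"
```

```text
the job is handed in; nothing more can be done
None
```

All three bushings in the block are turned and locked, each with a long thin-shanked pin pushed in from the front; the fourth bore (y = +35 mm) was empty. I handed the job in at about 45 s with the gripper open and clear of everything.

**Last checks**
- **Alignment:** the tongues read 169.5–170.2° against the block's 169.65°.
- **Seating:** each pin met the block at 4–5 N at the expected depth, and I then pressed it to 6–7 N. After release the handles droop slightly. They measure about 1 mm or less from the front face, which is within the camera error, and I did not nudge them again.
- **Rest of the scene:** no drop or slip of a pin was seen. The bottle, the rack, the screwdriver, both red look-alikes, the short pin and the thick pin look unmoved in the pictures, but I did not measure their positions again.

**What disagreed**
- **Fingertip position:** the real fingertips are about 20–25 mm behind the reported TCP, where the text puts them 11 mm ahead. The first attempt to grip a tongue therefore closed on air above it, without contact. I measured the offset with two cameras and corrected for it from then on.
- **Gripping in the bin:** the tool read 5–8 N upward as the jaws closed on each pin, probably from the fingertips touching the bin floor.

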